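# Sort the dried lab ware

### The job

The washed ware has dried; sort it into its containers: stand both capped vials upright on the floor of the oblong black tray, put the rubber bung in the round white dish, and stand the tamper upright on its foot in the square metal tin. The tamper hangs in the keyhole rack, so slide it along the slot to the wide end and lift it off there. Do not tip the vials over at any time, and leave everything standing still and let go.

Things in the scene. Friction and masses are not known exactly. Their poses are not given: they have to be found in the camera images.
- tall_vial_mid (a point): The tall vial: loose upright cylinder of amber glass with a white screw cap, diameter 28, height 75 with the cap. Stands on the bench at the start. The point is its centre, half-way up (37.5 above its foot); its z axis points up to the cap. (Sizes in mm.)
- short_vial_mid (a point): The short vial: same make, but squat: diameter 32, height 56 with the cap, loose and standing on the bench. The point is its centre, half-way up (28 above its foot); z axis up to the cap. (Sizes in mm.)
- bung_mid (a point): The rubber bung: loose black rubber stopper, a slightly tapered round plug, diameter 38 at the foot and 34 at the top, height 36, standing on the bench on its broad end. The point is its centre, 18 above its foot; z axis up. (Sizes in mm.)
- tamper_mid (a point): Tamper: loose tool 76 mm tall: steel foot disc (dia 32, 14 thick), steel stem (dia 10, next 26), black round grip on top (dia 26, 36 tall), about 120 g. At the start it hangs upright in the rack: grip resting on the plate, stem in the slot, foot below (too wide for the slot). Point: its centre, 38 above its foot, 2 below the grip's underside; z axis up.
- rack: Keyhole rack, fixed, turned any way: level white plate 96 (x) by 150 (y) mm, 6 thick, top 75 above the bench, on four thin legs over a dark base plate. Origin on the bench under its middle. Keyhole along its own y axis at x=0: slot 15 wide, y=-60 to +17, then a square wide end 46x46 centred at y=+40. Tamper hangs at y=-50 to -15, with 20 mm free play upward.
- vial_tray: The vial tray: fixed oblong black plastic tray, 110 (x) by 150 (y) outside, 24 high, walls and floor 4 thick, open at the top. Origin under its centre, on the bench; z up. (Sizes in mm.)
- dish: The round dish: fixed white ceramic dish, outside diameter 124 at the foot and 130 at the rim, 28 high, wall and floor 4 thick, open at the top. Origin under its centre, on the bench; z up. (Sizes in mm.)
- tin: The square tin: fixed open steel tin, 105 by 105 outside, 30 high, walls and floor 3 thick. Origin under its centre, on the bench; x and y along its sides, z up. (Sizes in mm.)
Not all that is in view belongs to the job. What is shaped like the tin but red is not meant. What is shaped like the part that bears short_vial_mid but green is not meant.

How it is judged:
By the outcome, as a careful person would: the job done as asked, in the order asked, and still so for the second after the job is handed in, with the robot touching nothing.
It also fails if it takes over 109 s, if anything falls off the work surface, if the arm or the gripper's body presses on something with over 40 N, if the wrist force passes 120 N, or if a joint passes its speed limit or range.

### The arm

A 6-joint arm with a two-finger parallel gripper is mounted at the origin on the work surface. World frame = base frame: x ahead of the robot, y to its left, z up, the work surface at z = 0. Lengths are in mm, angles in degrees, forces in N, time in s.
With the tool pointing down it reaches from about 350 to 850 mm from the base axis. Payload 8.1 kg.
Tool frame: the origin (TCP) lies midway between the tips of the shut fingers; the grasp point (between the pads) lies 19 mm behind it (r.tcp_to_grasp is the distance from the TCP to the grasp point, in mm); z points along the fingers, y is the direction in which the jaws open and shut (so a half turn about z gives the same grasp; the last joint's range is limited). The gripper opens to 85 mm and grips with 20 to 120 N. Pads are 22 mm wide; open, the fingers measure 114 mm over their backs; the gripper's body (76 mm by 85 mm) begins 54 mm behind the grasp point. The pads swing forward as they close: fully open they stand 13 mm farther back than shut.
Start: joints at [66.555, 7.471, 85.268, -0, 87.261, -4.893], TCP at [190.881, 568.832, 231.292] pointing down, gripper open.
Joint ranges: [-169.43, 169.43], [-51.17, 129.36], [1.28, 143.12], [-76.62, 256.62], [0, 156.53], [-152.29, 152.29]. Speed limits (degrees/s): [136.94, 136.94, 159.86, 180, 180, 180].

### API

Orientations are given as [roll, pitch, yaw] about the fixed x, y, z axes, in that order (R = Rz(yaw) Ry(pitch) Rx(roll)).
In Python, from bench import r gives the robot as it stands.
- The arm moves only by the tool jog_arm, never from a script. Its argument "targets" is a list of rows, each a list of 7 numbers: the shift along the tool's x, y, z in m, then the turn, a rotation vector about the tool's x, y, z in rad, then the closure, from 0 (fully open) to 1 (shut). In form: [[dx, dy, dz, wx, wy, wz, claw], ...]. A call has 1 to 5 rows; each row is the pose to reach, as a shift and turn from the pose commanded when the call began, along the tool's axes at that moment; what a row does not reach only later rows make up. A row lasts 1/12 s, in which the tool goes at most 41.7 mm and 7.16 degrees, less where a joint would pass 70% of its speed; a pose out of reach is approached as far as the arm can. A call with a gripper value outside its range is refused whole. The fingers move at their own pace and stop on an object; "newtons" is the grip in N (left out, the last holds). Time passes only in rows, so rows that repeat a pose let the fingers close. It gives the time, the measured TCP pose, the force and the opening at its end, in the units of the state.
- r.sense(): the state, without advancing time (a new reading comes with each control period).
- r.snapshot(name): name is "scene" or "side" or "wrist"; returns a dict with "pixels" (384x512x3 uint8, red, green, blue), "fx", "fy", "cx", "cy" (pixels), "origin" and "attitude" of the camera in the world. Camera axes: x right, y down, z forward; pixel columns grow to the right and rows downward; lengths in mm; the calibration is good to about 2 mm. A picture is of the moment at which its call begins. There is no depth.
- r.hand_in(): hands the job in, once; it reports no verdict.
The state is a dict: "time": time; "joint_pos": joint angles; "qd": joint speeds; "joint_efforts": joint torques, N m; "tool_pos": TCP position; "tcp_rot": TCP orientation; "ft_force": force on the tool from outside, world axes, zero at the start; "wrist_torque": the same for the moment, N m; "finger_gap": finger opening in mm.
Only numpy, scipy, OpenCV 4.12 (cv2) and the standard library are available. Lean on these libraries where they do the work, as an engineer would, in place of code of your own. Each camera call takes 0.05 s, during which the arm holds its last target.

## Working session

There is one attempt and no reset: what is moved stays moved. The work goes in short steps, Python scripts to look and compute and a tool call to move; the robot and the scene stay as the last step left them, time stands still between calls to the robot, and variables do not carry over. Pictures are saved under pics/ and viewed, and the job is handed in when it is done.

Besides the shell and the picture viewer there is one more tool, called as name(argument=value, ...) on one line, values as JSON. jog_arm: Moves the arm, as the interface text tells. Its arguments: {"type":"object","properties":{"targets":{"type":"array","items":{"type":"array","items":{"type":"number"}}},"newtons":{"type":"number"}},"required":["targets"]}

```bash
ls; mkdir -p pics
python3 - <<'E'
from bench import r
import cv2,pickle
print(r.sense())
for n in ["scene","side","wrist"]:
    s=r.snapshot(n); pickle.dump(s,open(f"pics/{n}0.pkl","wb"))
    cv2.imwrite(f"pics/{n}0.png",s["pixels"][:,:,::-1])
    print(n,s["fx"],s["cx"],s["cy"],s["origin"],s["attitude"])
E
```

```text
pics
{'time': 0.0, 'joint_pos': array([ 6.65540813e+01,  7.51461878e+00,  8.53288743e+01,  2.68970919e-04,
        8.72615723e+01, -4.89405256e+00]), 'qd': array([-0.07747794,  0.01470077,  0.11075658, -0.01683473,  0.06755513,
       -0.03238841]), 'joint_efforts': array([-3.00044303e-04, -5.69416416e+01, -5.00536680e+01, -4.98537102e-04,
        1.54591666e-02, -7.62742206e-05]), 'tool_pos': array([190.6672338 , 568.32421475, 230.2534133 ]), 'tcp_rot': array([-1.79895341e+02, -9.23115810e-03,  1.61448112e+02]), 'ft_force': array([-0.36460892,  0.34023405, -0.77957836]), 'wrist_torque': array([ 0.00402091,  0.01727423, -0.00132645]), 'finger_gap': 85.66675715536728}
scene 434.5163463502535 254.43427713601483 191.36439850275104 [1582.07137181 -194.79717353  778.45541932] [-122.41642884    0.96624792   78.60512176]
side 368.6469833236864 255.44254300199998 193.2934924152549 [ 371.13488855 -642.58888515  772.30326035] [-1.34795385e+02  1.23616407e-01 -1.01756148e+01]
wrist 292.03725132991576 256.17034500757063 191.100544975255 [121.28214281 591.62234798 372.82345417] [163.26650376   0.18385305  71.44897742]
```

View pics/scene0.png

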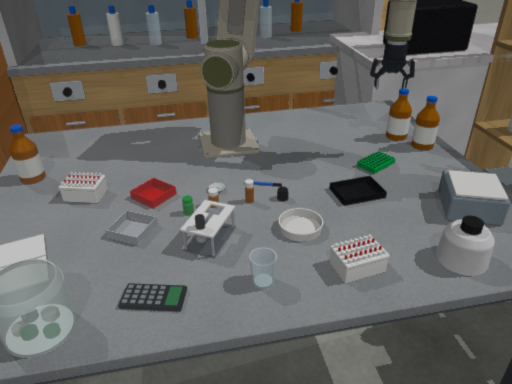

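View pics/side0.png

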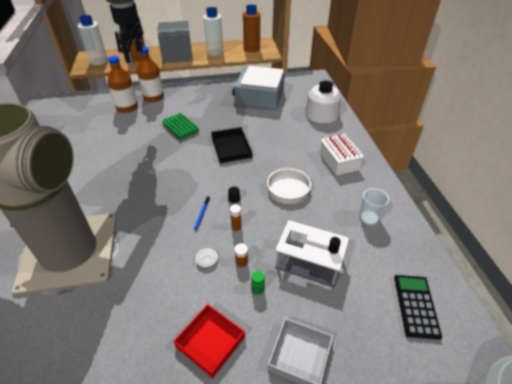

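View pics/wrist0.png

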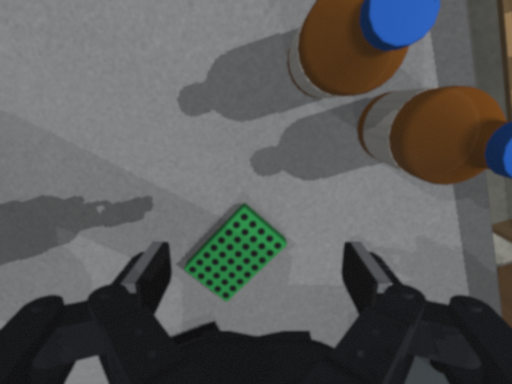

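The scene view shows the tall vial (249,190), short vial (213,198), green decoy (188,205), bung (283,194), rack (210,220), tray (358,190), dish (300,224), steel tin (132,228) and red tin decoy (153,192). In the side view they sit around (236,217), (241,255), (258,282), (234,194), (312,250), (231,145), (289,186), (301,352) and (210,340). The wrist view shows only bottles and a green rack. Next I'll enlarge both fixed views.

```bash
cat > h.py <<'E'
import numpy as np, pickle, cv2
from scipy.spatial.transform import Rotation as Ro
def load(n): return pickle.load(open(f"pics/{n}.pkl","rb"))
def ray(s,u,v):
    R=Ro.from_euler('xyz',s["attitude"],degrees=True).as_matrix()
    d=R@np.array([(u-s["cx"])/s["fx"],(v-s["cy"])/s["fy"],1.0]); return np.array(s["origin"]),d/np.linalg.norm(d)
def plane(s,u,v,z):
    o,d=ray(s,u,v); return o+d*(z-o[2])/d[2]
def tri(s1,p1,s2,p2):
    o1,d1=ray(s1,*p1);o2,d2=ray(s2,*p2)
    A=np.stack([d1,-d2],1);t=np.linalg.lstsq(A,o2-o1,rcond=None)[0]
    a=o1+d1*t[0];b=o2+d2*t[1]; return (a+b)/2,np.linalg.norm(a-b)
def proj(s,p):
    R=Ro.from_euler('xyz',s["attitude"],degrees=True).as_matrix()
    c=R.T@(np.array(p,float)-s["origin"]); return np.array([s["fx"]*c[0]/c[2]+s["cx"],s["fy"]*c[1]/c[2]+s["cy"]])
def crop(n,x0,y0,x1,y1,k,out):
    im=load(n)["pixels"][y0:y1,x0:x1,::-1]; im=cv2.resize(im,None,fx=k,fy=k,interpolation=cv2.INTER_CUBIC)
    cv2.imwrite("pics/"+out,im)
E
python3 - <<'E'
from h import *
crop("scene0",100,150,400,270,2.6,"c1.png")
crop("side0",160,110,360,384,2.1,"c2.png")
E
```

```text
(no output)
```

View pics/c1.png

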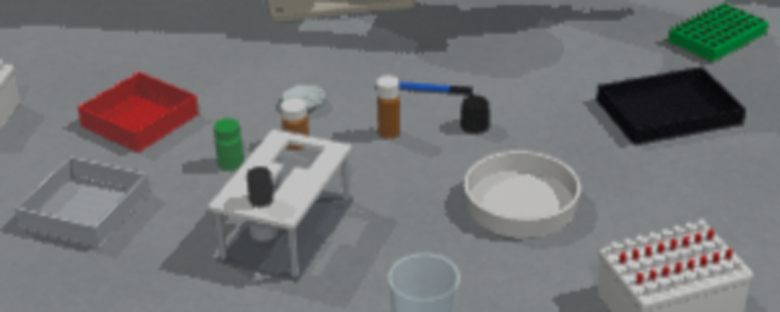

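View pics/c2.png

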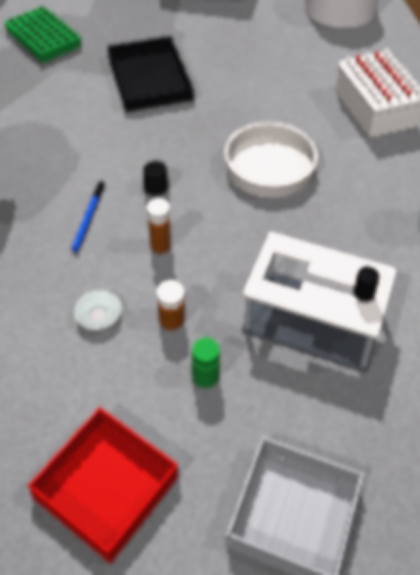

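```bash
cat > m.py <<'E'
from h import *
A=load("scene0");B=load("side0")
f1=lambda x,y:(100+x/2.6,150+y/2.6)
f2=lambda x,y:(160+x/2.1,110+y/2.1)
P={"tall75":((388,82),(158,206),75),"short56":((294,105),(171,289),56),"bung36":((475,101),(155,169),36),"grip111":((260,174),(368,273),111),
"dish28":((522,178),(271,153),28),
"trayA":((598,97),(108,45),24),"trayB":((700,70),(172,38),24),"trayC":((744,108),(192,95),24),
"tinA":((75,160),(266,440),30),"tinB":((150,183),(364,474),30),"tinD":((20,200),(230,533),30),
"rkA":((280,132),(247,287),75),"rkB":((351,147),(270,235),75),"rkC":((295,217),(396,267),75),"rkD":((212,208),(376,335),75)}
for k,(a,b,z) in P.items():
    a=f1(*a);b=f2(*b)
    p,e=tri(A,a,B,b)
    print(k,p.round(1),"gap",e.round(1),"A",plane(A,*a,z).round(0)[:2],"B",plane(B,*b,z).round(0)[:2])
E
python3 m.py
```

```text
tall75 [432.8   7.4  73.6] gap 1.9 A [434.   8.] B [433.   5.]
short56 [ 431.  -107.5   56.1] gap 1.8 A [ 430. -107.] B [ 431. -108.]
bung36 [441.4 113.3  35.8] gap 4.5 A [439. 115.] B [442. 110.]
grip111 [ 638.8 -163.5  109.1] gap 2.2 A [ 640. -163.] B [ 638. -166.]
dish28 [605.8 123.3  31.6] gap 8.9 A [596. 129.] B [607. 121.]
trayA [417.2 306.1  51.9] gap 96.5 A [446. 273.] B [406. 427.]
trayB [503.3 372.1  74. ] gap 19.1 A [412. 425.] B [513. 427.]
trayC [527.5 399.2 -10.3] gap 108.2 A [510. 439.] B [521. 273.]
tinA [ 498.7 -338.1   75.3] gap 46.2 A [ 451. -367.] B [ 500. -293.]
tinB [ 572.3 -313.1   51. ] gap 76.7 A [ 516. -282.] B [ 586. -344.]
tinD [ 459.7 -402.1    9. ] gap 69.2 A [ 517. -423.] B [ 445. -376.]
rkA [ 513.4 -132.5   73.9] gap 3.0 A [ 513. -131.] B [ 513. -135.]
rkB [557.7 -59.2  71.1] gap 4.7 A [561. -58.] B [557. -65.]
rkC [ 683.7 -137.4   81.3] gap 8.3 A [ 672. -133.] B [ 687. -138.]
rkD [ 635.  -216.4   71.3] gap 3.8 A [ 638. -215.] B [ 634. -221.]
```

```bash
cat > g.py <<'E'
# usage: python3 g.py x y z yaw : shift/turn in tool axes from the present pose
import sys,numpy as np
from h import *
from bench import r
s=r.sense()
R=Ro.from_euler('xyz',s["tcp_rot"],degrees=True)
x,y,z,yaw=map(float,sys.argv[1:5])
G=Ro.from_euler('xyz',[180,0,yaw],degrees=True)
print("t",round(s["time"],2),s["tool_pos"].round(1),s["tcp_rot"].round(1),"gap",round(s["finger_gap"],1),"F",s["ft_force"].round(1))
print("shift",(R.inv().apply(np.array([x,y,z])-s["tool_pos"])/1000).round(4),"rot",(R.inv()*G).as_rotvec().round(4))
E
python3 g.py 430 60 260 90
python3 - <<'E'
from h import *
A=load("scene0");B=load("side0")
# container masks
def polys(s,mask,name,box):
    m=np.zeros_like(mask);x0,y0,x1,y1=box;m[y0:y1,x0:x1]=mask[y0:y1,x0:x1]
    c=max(cv2.findContours(m,cv2.RETR_EXTERNAL,cv2.CHAIN_APPROX_NONE)[0],key=cv2.contourArea)
    a=cv2.approxPolyDP(cv2.convexHull(c),2.5,True)[:,0]
    print(name,cv2.contourArea(c),a.tolist()); return c
for n,s,bt in(("A",A,(320,172,395,206)),("B",B,(205,122,257,168))):
    g=s["pixels"].max(2); polys(s,(g<60).astype(np.uint8),n+" tray",bt)
for n,s,bt in(("A",A,(272,202,330,245)),("B",B,(260,162,318,212))):
    p=s["pixels"].astype(int); polys(s,((p.min(2)>165)).astype(np.uint8),n+" dish",bt)
crop("scene0",95,200,175,250,8,"c3.png");crop("side0",255,305,345,384,7,"c4.png")
E
```

```text
t 0.15 [190.7 568.4 230.5] [-179.9   -0.   161.4] gap 85.2 F [-0.2  0.  -0.3]
shift [-0.3886 -0.4059 -0.029 ] rot [-1.300e-03  8.000e-04  1.247e+00]
A tray 1062.0 [[386, 193], [385, 197], [343, 204], [329, 187], [333, 182], [369, 176]]
B tray 965.0 [[240, 128], [251, 157], [220, 162], [212, 132]]
A dish 434.0 [[315, 231], [288, 231], [279, 223], [279, 217], [286, 211], [312, 223]]
B dish 1164.0 [[314, 168], [311, 186], [302, 196], [279, 197], [266, 184], [269, 173], [289, 165]]
```

View pics/c3.png

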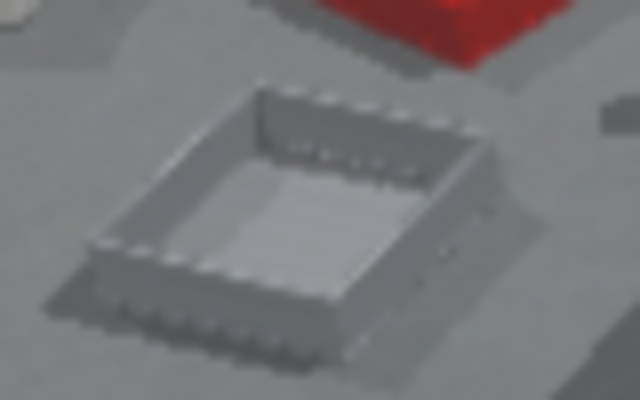

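View pics/c4.png

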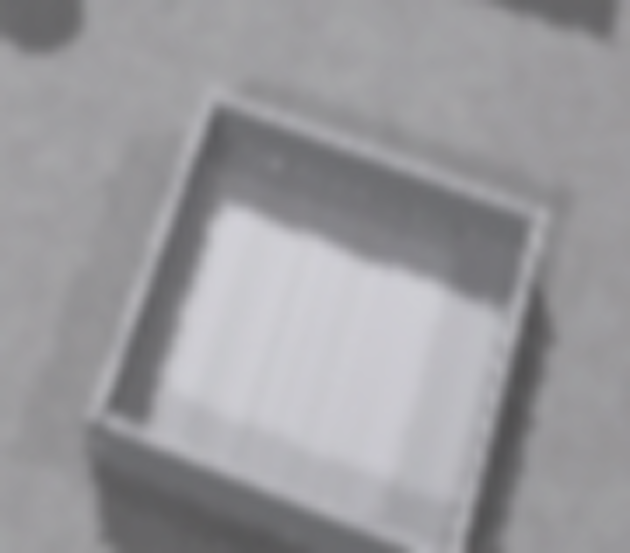

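Run:
```python
from h import *
A=load("scene0");B=load("side0")
def go(n,s,c,z):
    p=np.array([plane(s,u,v,z)[:2] for u,v in c]); print(n,p.round(0).tolist(),"mean",p.mean(0).round(1),"sides",np.linalg.norm(p-np.roll(p,-1,0),axis=1).round(0))
go("tinA",A,[(127.5,210.6),(155.9,216.3),(137.5,237.5),(106.9,230.4)],30)
go("tinB",B,[(285.7,318.1),(332.9,335.3),(320.7,383.6),(268.9,365.3)],30)
go("trayA",A,[(329.5,187),(369,176.5),(386.5,192),(346.5,200)],24)
go("trayB",B,[(212,131.5),(241,128),(251.5,155),(220.5,159)],24)
# dish ellipse: extreme cols
go("dishA",A,[(278.5,217),(323.5,223),(300.5,208.5),(301,229)],28)
go("dishB",B,[(266.5,185),(312,184),(289,168.5),(289,200)],28)
```

```text
tinA [[445.0, -371.0], [494.0, -287.0], [585.0, -338.0], [533.0, -424.0]] mean [ 514.3 -354.8] sides [ 98. 105. 101. 103.]
tinB [[498.0, -289.0], [585.0, -343.0], [533.0, -428.0], [444.0, -378.0]] mean [ 514.9 -359.8] sides [102. 100. 102. 104.]
trayA [[444.0, 272.0], [409.0, 425.0], [513.0, 439.0], [528.0, 298.0]] mean [473.6 358.6] sides [157. 104. 142.  88.]
trayB [[408.0, 426.0], [510.0, 428.0], [521.0, 274.0], [421.0, 272.0]] mean [465.1 350. ] sides [102. 155. 100. 155.]
dishA [[575.0, 68.0], [632.0, 187.0], [547.0, 143.0], [645.0, 115.0]] mean [599.6 128.2] sides [132.  96. 102.  85.]
dishB [[540.0, 124.0], [672.0, 104.0], [623.0, 184.0], [590.0, 52.0]] mean [606.3 115.9] sides [134.  94. 135.  87.]
```

jog_arm(targets=[[-0.39,-0.405,-0.03,0,0,1.247,0.25],[-0.39,-0.405,-0.03,0,0,1.247,0.25],[-0.39,-0.405,-0.03,0,0,1.247,0.25],[-0.39,-0.405,-0.03,0,0,1.247,0.25],[-0.39,-0.405,-0.03,0,0,1.247,0.25]])

```text
time: 0.57
tool_pos: [280.1, 379.0, 242.0]
tcp_rot: [-180.0, 0.0, 125.3]
ft_force: [1.1, 0.3, 0.2]
finger_gap: 64.5
```

```bash
python3 g.py 430 60 260 90
```

```text
t 0.57 [280.1 379.  242. ] [-180.     0.   125.3] gap 64.5 F [1.1 0.3 0.2]
shift [-0.347  -0.0622 -0.0179] rot [-4.000e-04  4.000e-04  6.166e-01]
```

jog_arm(targets=[[-0.347,-0.062,-0.018,0,0,0.617,0.25],[-0.347,-0.062,-0.018,0,0,0.617,0.25],[-0.347,-0.062,-0.018,0,0,0.617,0.25],[-0.347,-0.062,-0.018,0,0,0.617,0.25],[-0.347,-0.062,-0.018,0,0,0.617,0.25]])

```text
time: 0.98
tool_pos: [369.8, 191.2, 253.1]
tcp_rot: [180.0, -0.0, 89.9]
ft_force: [1.0, 0.5, -0.1]
finger_gap: 64.1
```

```bash
python3 g.py 430 60 260 90
```

```text
t 0.98 [369.8 191.2 253.1] [180.   -0.   89.9] gap 64.1 F [ 1.   0.5 -0.1]
shift [-0.1311  0.0603 -0.0069] rot [ 0.0004 -0.0002 -0.0009]
```

jog_arm(targets=[[-0.131,0.06,-0.007,0,0,0,0.25],[-0.131,0.06,-0.007,0,0,0,0.25],[-0.131,0.06,-0.007,0,0,0,0.25],[-0.131,0.06,-0.007,0,0,0,0.25],[-0.131,0.06,-0.007,0,0,0,0.25]])

```text
time: 1.4
tool_pos: [431.4, 58.7, 260.0]
tcp_rot: [180.0, 0.1, 90.0]
ft_force: [0.7, -0.0, -0.9]
finger_gap: 64.5
```

```bash
cat > snap.py <<'E'
import sys,pickle,cv2
from bench import r
for a in sys.argv[1:]:
    n,o=a.split(":"); s=r.snapshot(n); pickle.dump(s,open(f"pics/{o}.pkl","wb")); cv2.imwrite(f"pics/{o}.png",s["pixels"][:,:,::-1])
    print(o,s["origin"],s["attitude"])
E
python3 snap.py wrist:w1; python3 g.py 433 7 150 90
```

```text
w1 [431.62440177 132.06804434 402.36312166] [1.63063250e+02 6.11472938e-02 1.37686259e-02]
t 1.45 [430.6  60.5 259.8] [-180.     0.    90.1] gap 64.1 F [0.1 0.6 0.4]
shift [-0.0535  0.0024  0.1098] rot [-0.0006  0.0002  0.0009]
```

View pics/w1.png

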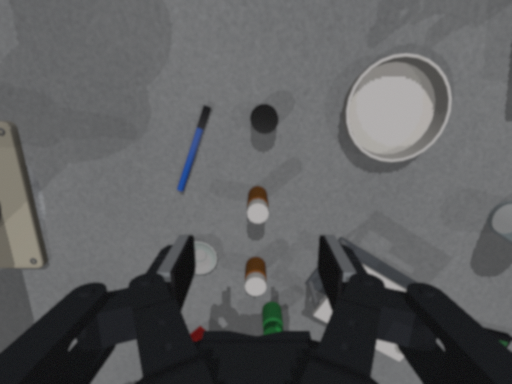

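The wrist view shows the bung top at (264,119), the tall vial's cap at (258,212), the short vial's cap at (256,286), the dish at (398,107) and the green decoy at (273,318).

Run:
```python
from h import *
W=load("w1");p=W["pixels"].astype(int)
def cen(mask,box):
    x0,y0,x1,y1=box;m=np.zeros(mask.shape,np.uint8);m[y0:y1,x0:x1]=mask[y0:y1,x0:x1]
    n,l,st,c=cv2.connectedComponentsWithStats(m);i=1+np.argmax(st[1:,4]);return c[i],st[i]
w=p.min(2)>140; k=p.max(2)<50
for n,m,b,z in(("tall",w,(240,190,275,230),75),("short",w,(240,265,275,305),56),("bung",k,(245,98,285,140),36)):
    c,st=cen(m,b); print(n,c.round(1),st,plane(W,*c,z).round(1))
m=(p.min(2)>120).astype(np.uint8); m[:45]=0;m[170:]=0;m[:,:335]=0;m[:,460:]=0
c=max(cv2.findContours(m,0,1)[0],key=cv2.contourArea);e=cv2.fitEllipse(c);print(e,plane(W,*e[0],28).round(1), cv2.boundingRect(c))
```

```text
tall [257.5 212.6] [247 203  22  20 345] [432.9   5.4  75. ]
short [255.2 286.1] [245 277  22  19 319] [ 430. -110.   56.]
bung [263.9 118.2] [251 105  26  28 559] [440.6 113.4  36. ]
((398.8357238769531, 107.03077697753906), (99.88836669921875, 114.34412384033203), 39.87830352783203) [606.9 126.4  28. ] (346, 52, 107, 110)
```

jog_arm(targets=[[-0.027,0.002,0.04,0,0,0,0.25],[-0.054,0.002,0.08,0,0,0,0.25],[-0.054,0.002,0.12,0,0,0,0.25],[-0.054,0.002,0.14,0,0,0,0.25],[-0.054,0.002,0.14,0,0,0,0.25]])

```text
time: 1.87
tool_pos: [427.1, 9.4, 113.0]
tcp_rot: [-179.3, -0.1, 90.3]
ft_force: [-1.4, 0.6, -1.3]
finger_gap: 63.8
```

```bash
python3 g.py 433 6 23 90
```

```text
t 1.87 [427.1   9.4 113. ] [-1.793e+02 -1.000e-01  9.030e+01] gap 63.8 F [-1.4  0.6 -1.3]
shift [-0.0036  0.0069  0.0899] rot [-0.0117 -0.0015  0.0049]
```

jog_arm(targets=[[0,0,0,0,0,0,0.25],[0,0,0,0,0,0,0.25],[0,0,0,0,0,0,0.25]])

```text
time: 2.12
tool_pos: [434.5, 9.0, 122.9]
tcp_rot: [179.8, 0.0, 90.4]
ft_force: [0.4, 0.7, 0.6]
finger_gap: 64.0
```

```bash
python3 g.py 433 6 23 90
```

```text
t 2.12 [434.5   9.  122.9] [179.8   0.   90.4] gap 64.0 F [0.4 0.7 0.6]
shift [-0.0029 -0.0019  0.0999] rot [0.0044 0.0003 0.0062]
```

jog_arm(targets=[[0,0,0.02,0,0,0,0.25],[0,0,0.042,0,0,0,0.25],[0,0,0.064,0,0,0,0.25],[0,0,0.082,0,0,0,0.25],[0,0,0.092,0,0,0,0.25]])

```text
time: 2.53
tool_pos: [433.2, 8.7, 28.2]
tcp_rot: [179.9, 0.0, 90.3]
ft_force: [-0.9, 0.1, -0.3]
finger_gap: 63.8
```

jog_arm(targets=[[0,0,0.004,0,0,0,0.25],[0,0,0.004,0,0,0,0.25],[0,0,0.004,0,0,0,0.25]])

```text
time: 2.78
tool_pos: [433.8, 8.4, 25.5]
tcp_rot: [179.9, 0.0, 90.3]
ft_force: [-0.6, 0.2, 0.6]
finger_gap: 64.1
```

```bash
python3 g.py 433 6 23 90; python3 snap.py side:s1; python3 -c "
from h import *
crop('s1',180,140,330,300,4,'s1c.png')"
```

```text
t 2.78 [433.8   8.4  25.5] [179.9   0.   90.3] gap 64.1 F [-0.6  0.2  0.6]
shift [-0.0024 -0.0008  0.0025] rot [0.0021 0.0002 0.0053]
s1 [ 371.13488855 -642.58888515  772.30326035] [-1.34795385e+02  1.23616407e-01 -1.01756148e+01]
```

View pics/s1c.png

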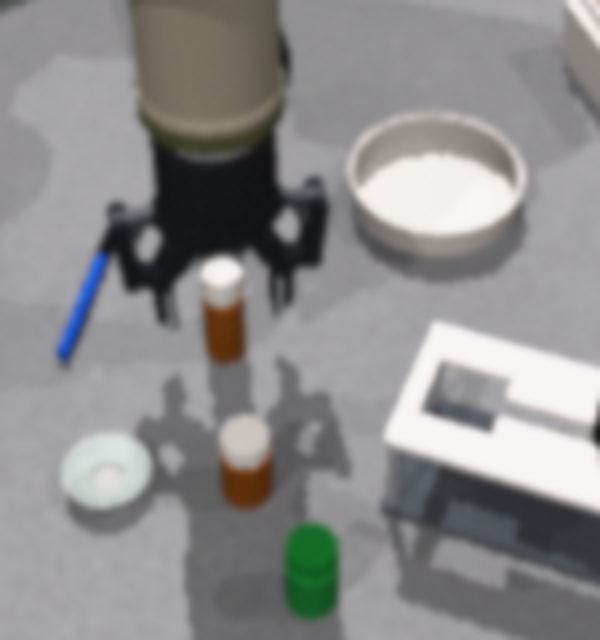

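The side view shows the tall vial, (223,310) in the crop, centred between the open fingers. I'll close the gripper.

jog_arm(targets=[[-0.002,0,0.002,0,0,0,0.3],[-0.002,0,0.002,0,0,0,0.5],[-0.002,0,0.002,0,0,0,0.75],[-0.002,0,0.002,0,0,0,0.9],[-0.002,0,0.002,0,0,0,0.9]], newtons=35)

```text
time: 3.25
tool_pos: [432.9, 6.3, 22.5]
tcp_rot: [180.0, 0.0, 90.3]
ft_force: [-0.9, -1.3, 3.2]
finger_gap: 27.0
```

jog_arm(targets=[[0,0,0,0,0,0,0.9],[0,0,0,0,0,0,0.9],[0,0,0,0,0,0,0.9],[0,0,-0.01,0,0,0,0.9],[0,0,-0.02,0,0,0,0.9]])

```text
time: 3.67
tool_pos: [431.6, 6.5, 42.0]
tcp_rot: [-179.9, -0.0, 90.3]
ft_force: [0.0, -0.4, 0.1]
finger_gap: 27.3
```

```bash
python3 g.py 447 320 110 90
```

```text
t 3.67 [431.6   6.5  42. ] [-179.9   -0.    90.3] gap 27.3 F [ 0.  -0.4  0.1]
shift [ 0.3134  0.0168 -0.0679] rot [-0.002  -0.0003  0.005 ]
```

jog_arm(targets=[[0,0,-0.025,0,0,0,0.9],[0.01,0.002,-0.05,0,0,0,0.9],[0.035,0.005,-0.07,0,0,0,0.9],[0.07,0.01,-0.07,0,0,0,0.9],[0.105,0.015,-0.07,0,0,0,0.9]])

```text
time: 4.08
tool_pos: [449.0, 112.5, 115.4]
tcp_rot: [179.7, -0.0, 90.2]
ft_force: [-0.5, -0.5, -0.1]
finger_gap: 27.3
```

jog_arm(targets=[[0.035,0.003,0,0,0,0,0.9],[0.07,0.006,0,0,0,0,0.9],[0.105,0.009,0,0,0,0,0.9],[0.14,0.012,0,0,0,0,0.9],[0.175,0.015,0,0,0,0,0.9]])

```text
time: 4.5
tool_pos: [461.1, 288.5, 113.1]
tcp_rot: [180.0, -0.0, 90.3]
ft_force: [1.0, -1.2, 0.1]
finger_gap: 27.3
```

```bash
python3 g.py 464 387 110 90
```

```text
t 4.5 [461.1 288.5 113.1] [180.   -0.   90.3] gap 27.3 F [ 1.  -1.2  0.1]
shift [0.0984 0.0034 0.0032] rot [ 0.0009 -0.0004  0.0052]
```

jog_arm(targets=[[0.03,0.001,0,0,0,0,0.9],[0.06,0.003,0,0,0,0,0.9],[0.085,0.003,0.002,0,0,0,0.9],[0.098,0.003,0.003,0,0,0.005,0.9],[0.098,0.003,0.003,0,0,0.005,0.9]])

```text
time: 4.92
tool_pos: [463.1, 386.9, 109.5]
tcp_rot: [180.0, -0.0, 90.1]
ft_force: [-0.3, 0.7, 0.4]
finger_gap: 26.7
```

jog_arm(targets=[[0,0,0,0,0,0,0.9],[0,0,0,0,0,0,0.9],[0,0,0,0,0,0,0.9]])

```text
time: 5.17
tool_pos: [463.9, 383.2, 109.2]
tcp_rot: [-180.0, 0.0, 89.9]
ft_force: [-0.3, -0.3, -0.6]
finger_gap: 27.4
```

```bash
python3 snap.py wrist:w2 scene:a2 side:s2;  python3 g.py 464 387 28 90;python3 -c "
from h import *
crop('s2',180,40,300,190,4,'s2c.png')"
```

```text
w2 [464.26821153 456.52461229 251.64468022] [ 1.63114153e+02  8.08707154e-02 -6.62905714e-02]
a2 [1582.07137181 -194.79717353  778.45541932] [-122.41642884    0.96624792   78.60512176]
s2 [ 371.13488855 -642.58888515  772.30326035] [-1.34795385e+02  1.23616407e-01 -1.01756148e+01]
t 5.32 [464.  383.6 109.2] [180.    0.   89.9] gap 27.5 F [ 0.1 -0.1 -0.2]
shift [0.0034 0.     0.0812] rot [ 0.0001  0.     -0.0012]
```

View pics/w2.png

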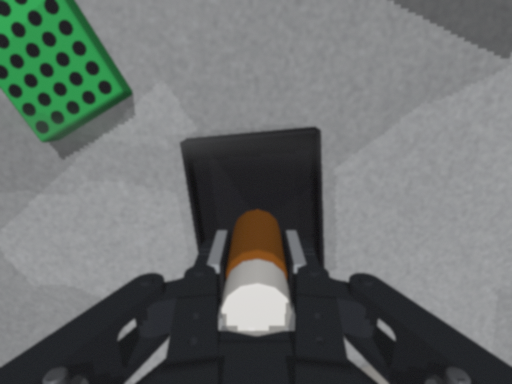

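View pics/s2c.png

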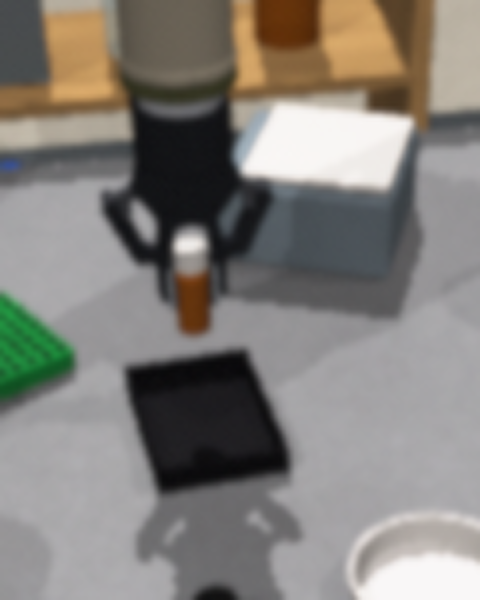

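Run:
```python
from h import *
W=load("w2")
a=plane(W,182,141,24);b=plane(W,319,128,24);print(a,b,np.linalg.norm(a-b), plane(W,323,255,24))
d=(b-a)/np.linalg.norm(b-a);n=np.array([d[1],-d[0],0]);print("centre",(a+b)/2+75*n,"yaw",np.degrees(np.arctan2(d[1],d[0])),"40in",(a+b)/2+40*n)
```

```text
[406.46283033 428.01996946  24.        ] [511.94345322 437.78570164  24.        ] 105.93172956958605 [522.09310141 329.13125456  24.        ]
centre [466.11731109 358.22222051  24.        ] yaw 5.289546856224827 40in [462.89069874 393.07317419  24.        ]
```

jog_arm(targets=[[0.003,0,0.02,0,0,0,0.9],[0.003,0,0.04,0,0,0,0.9],[0.003,0,0.06,0,0,0,0.9],[0.003,0,0.073,0,0,0,0.9],[0.003,0,0.079,0,0,0,0.9]])

```text
time: 5.73
tool_pos: [462.4, 386.1, 27.5]
tcp_rot: [-179.8, 0.1, 90.0]
ft_force: [-0.7, -1.1, -1.0]
finger_gap: 27.1
```

jog_arm(targets=[[0,0,0.001,0,0,0,0.9],[0,0,0.002,0,0,0,0.9],[0,0,0.002,0,0,0,0.9],[0,0,0.002,0,0,0,0.9]])

```text
time: 6.07
tool_pos: [464.6, 388.2, 29.5]
tcp_rot: [179.9, -0.1, 90.0]
ft_force: [0.2, 0.6, -0.9]
finger_gap: 27.1
```

jog_arm(targets=[[0,0,0.001,0,0,0,0.9],[0,0,0.001,0,0,0,0.9],[0,0,0.002,0,0,0,0.9],[0,0,0.002,0,0,0,0.9],[0,0,0.002,0,0,0,0.9]])

```text
time: 6.48
tool_pos: [464.0, 387.8, 26.6]
tcp_rot: [180.0, -0.0, 90.0]
ft_force: [1.6, -0.2, 2.9]
finger_gap: 27.1
```

```bash
python3 snap.py scene:a3;  python3 g.py 464 387 27 90
```

```text
a3 [1582.07137181 -194.79717353  778.45541932] [-122.41642884    0.96624792   78.60512176]
t 6.53 [464.  387.8  26.5] [180.  -0.  90.] gap 27.3 F [-1.2 -0.5  3.5]
shift [-0.0008  0.     -0.0005] rot [ 0.0007 -0.0006  0.    ]
```

jog_arm(targets=[[0,0,0,0,0,0,0.6],[0,0,0,0,0,0,0.5],[0,0,0,0,0,0,0.4],[0,0,0,0,0,0,0.35],[0,0,0,0,0,0,0.35]])

```text
time: 6.95
tool_pos: [463.5, 387.4, 25.8]
tcp_rot: [-180.0, 0.0, 90.0]
ft_force: [-0.5, 0.2, -0.5]
finger_gap: 55.9
```

jog_arm(targets=[[0,0,-0.015,0,0,0,0.35],[0,0,-0.035,0,0,0,0.35],[0,0,-0.065,0,0,0,0.35],[0,0,-0.1,0,0,0,0.3],[0,0,-0.12,0,0,0,0.3]])

```text
time: 7.37
tool_pos: [464.7, 388.3, 149.9]
tcp_rot: [179.8, -0.1, 90.0]
ft_force: [1.3, 0.3, 0.9]
finger_gap: 59.5
```

```bash
python3 snap.py side:s3;  python3 g.py 430 -109 140 90;python3 -c "
from h import *
crop('s3',180,40,300,190,4,'s3c.png')"
```

```text
s3 [ 371.13488855 -642.58888515  772.30326035] [-1.34795385e+02  1.23616407e-01 -1.01756148e+01]
t 7.42 [466.5 389.6 154.1] [179.6  -0.3  90. ] gap 60.1 F [2.3 1.2 3.4]
shift [-0.4987 -0.0366  0.0111] rot [ 0.0078 -0.0055  0.0001]
```

View pics/s3c.png

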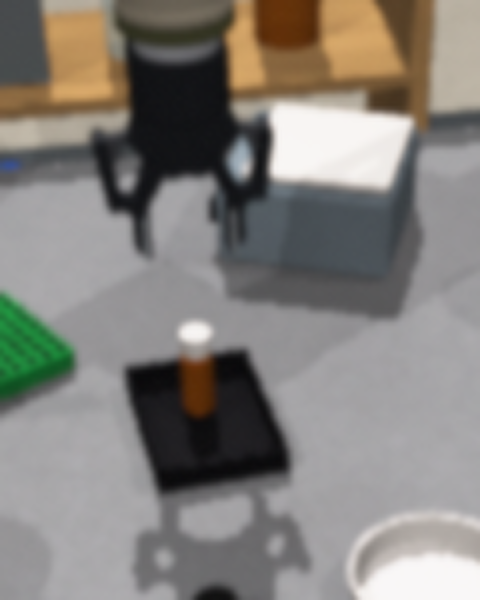

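The tall vial stands upright in the tray, at (197,370) in the crop. Next is the short vial.

jog_arm(targets=[[-0.035,-0.002,0,0,0,0,0.25],[-0.075,-0.005,0,0,0,0,0.25],[-0.115,-0.008,0,0,0,0,0.25],[-0.155,-0.011,0,0,0,0,0.25],[-0.195,-0.014,0,0,0,0,0.25]])

```text
time: 7.83
tool_pos: [449.0, 191.0, 145.6]
tcp_rot: [-180.0, 0.0, 90.0]
ft_force: [0.3, -0.3, 0.5]
finger_gap: 64.1
```

jog_arm(targets=[[-0.04,-0.003,0,0,0,0,0.25],[-0.08,-0.006,0,0,0,0,0.25],[-0.12,-0.009,0,0,0,0,0.25],[-0.16,-0.012,0,0,0,0,0.25],[-0.195,-0.014,0,0,0,0,0.25]])

```text
time: 8.25
tool_pos: [434.9, -4.6, 145.9]
tcp_rot: [180.0, 0.0, 90.0]
ft_force: [0.9, 0.5, 0.1]
finger_gap: 63.9
```

jog_arm(targets=[[-0.035,-0.002,0,0,0,0,0.25],[-0.065,-0.003,0,0,0,0,0.25],[-0.09,-0.004,0,0,0,0,0.25],[-0.105,-0.005,0,0,0,0,0.25],[-0.105,-0.005,0,0,0,0,0.25]])

```text
time: 8.67
tool_pos: [430.3, -110.2, 145.9]
tcp_rot: [-180.0, 0.1, 89.8]
ft_force: [0.2, 0.9, -0.6]
finger_gap: 64.1
```

jog_arm(targets=[[0,0,0,0,0,0,0.25],[0,0,0,0,0,0,0.25]])

```text
time: 8.83
tool_pos: [430.5, -106.8, 145.7]
tcp_rot: [-180.0, -0.0, 90.0]
ft_force: [0.2, 0.0, 0.4]
finger_gap: 64.0
```

```bash
python3 snap.py wrist:w4;  python3 g.py 430.5 -108 14 90
```

```text
w4 [430.88573442 -33.66956466 288.29885775] [ 1.63173309e+02  9.46604919e-02 -8.65403761e-03]
t 8.88 [ 430.6 -106.5  145.8] [-180.   -0.   90.] gap 64.0 F [-0.1 -0.  -0.7]
shift [-1.500e-03 -1.000e-04  1.318e-01] rot [-0.0002 -0.0005  0.0007]
```

View pics/w4.png

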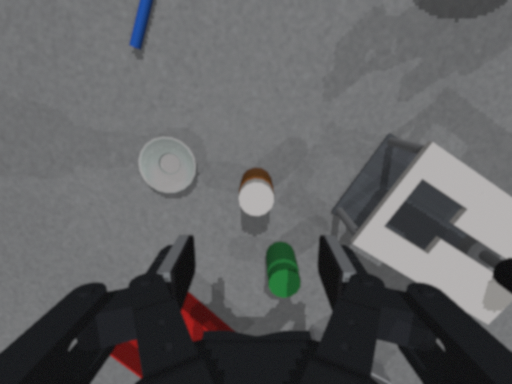

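The short vial's cap centre is at (256,196). The rack plate corners are at (433,143) and (353,241), and the wide hole's corners at about (422,181), (466,206), (431,250), (387,224).

Run:
```python
from h import *
W=load("w4");p=W["pixels"].astype(int)
m=(p.min(2)>140).astype(np.uint8);m[:,:230]=0;m[:,285:]=0;m[:170]=0;m[225:]=0
n,l,st,c=cv2.connectedComponentsWithStats(m);i=1+np.argmax(st[1:,4]);print(c[i],st[i],plane(W,*c[i],56))
for q in((433,143),(353,241),(422,181),(466,206),(431,250),(387,224)):print(q,plane(W,*q,75).round(1))
```

```text
[255.90842105 198.42947368] [238 182  36  34 950] [ 430.27103446 -110.33455578   56.        ]
(433, 143) [558.9 -61.6  75. ]
(353, 241) [ 508.4 -140.1   75. ]
(422, 181) [555.6 -90.2  75. ]
(466, 206) [ 592.9 -110.2   75. ]
(431, 250) [ 572.4 -148.1   75. ]
(387, 224) [ 533.8 -125.3   75. ]
```

jog_arm(targets=[[-0.001,0,0.025,0,0,0,0.25],[-0.001,0,0.055,0,0,0,0.25],[-0.001,0,0.085,0,0,0,0.25],[-0.001,0,0.11,0,0,0,0.25],[-0.001,0,0.124,0,0,0,0.25]])

```text
time: 9.3
tool_pos: [428.7, -106.4, 18.8]
tcp_rot: [-179.8, -0.1, 90.1]
ft_force: [-0.9, -0.0, -0.4]
finger_gap: 63.8
```

jog_arm(targets=[[0,0,0.006,0,0,0,0.25],[0,0,0.008,0,0,0,0.25],[0,0,0.008,0,0,0,0.3],[0,0,0.008,0,0,0,0.4]])

```text
time: 9.63
tool_pos: [431.8, -108.5, 15.3]
tcp_rot: [179.9, 0.0, 90.0]
ft_force: [-0.2, 0.3, 0.4]
finger_gap: 51.6
```

jog_arm(targets=[[-0.001,0,0,0,0,0,0.55],[-0.001,0,0,0,0,0,0.75],[-0.001,0,0,0,0,0,0.9],[-0.001,0,0,0,0,0,0.9],[-0.001,0,0,0,0,0,0.9]], newtons=35)

```text
time: 10.05
tool_pos: [431.9, -110.0, 15.5]
tcp_rot: [179.9, 0.1, 90.0]
ft_force: [-1.5, 0.8, 7.2]
finger_gap: 30.8
```

jog_arm(targets=[[0,0,0,0,0,0,0.9],[0,0,0,0,0,0,0.9]])

```text
time: 10.22
tool_pos: [431.9, -110.0, 15.5]
tcp_rot: [179.9, 0.1, 90.0]
ft_force: [-0.7, 0.8, 7.9]
finger_gap: 30.6
```

```bash
python3 g.py 468 320 115 90
```

```text
t 10.22 [ 431.9 -110.    15.5] [1.799e+02 1.000e-01 9.000e+01] gap 30.6 F [-0.7  0.8  7.9]
shift [ 0.4299  0.0363 -0.0998] rot [ 0.0025  0.0009 -0.0002]
```

jog_arm(targets=[[0,0,-0.015,0,0,0,0.9],[0,0,-0.035,0,0,0,0.9],[0,0,-0.06,0,0,0,0.9],[0.015,0.001,-0.085,0,0,0,0.9],[0.04,0.004,-0.1,0,0,0,0.9]])

```text
time: 10.63
tool_pos: [435.8, -70.9, 117.3]
tcp_rot: [179.8, 0.1, 89.8]
ft_force: [0.7, 0.1, -0.4]
finger_gap: 30.9
```

jog_arm(targets=[[0.035,0.003,0,0,0,0,0.9],[0.07,0.006,0,0,0,0,0.9],[0.105,0.009,0,0,0,0,0.9],[0.14,0.012,0,0,0,0,0.9],[0.175,0.015,0,0,0,0,0.9]])

```text
time: 11.05
tool_pos: [449.7, 107.2, 114.6]
tcp_rot: [179.9, -0.0, 90.0]
ft_force: [0.2, -0.3, -0.9]
finger_gap: 31.4
```

jog_arm(targets=[[0.035,0.003,0,0,0,0,0.9],[0.07,0.006,0,0,0,0,0.9],[0.105,0.009,0,0,0,0,0.9],[0.14,0.012,0,0,0,0,0.9],[0.17,0.015,0,0,0,0,0.9]])

```text
time: 11.47
tool_pos: [464.5, 277.9, 114.4]
tcp_rot: [180.0, -0.0, 90.0]
ft_force: [0.5, -0.0, -0.8]
finger_gap: 31.3
```

```bash
python3 g.py 469 320 115 90
```

```text
t 11.47 [464.5 277.9 114.4] [180.  -0.  90.] gap 31.3 F [ 0.5 -0.  -0.8]
shift [ 0.0421  0.0045 -0.0006] rot [ 0.0007 -0.0006  0.0004]
```

jog_arm(targets=[[0.02,0.002,0,0,0,0,0.9],[0.035,0.004,0,0,0,0,0.9],[0.042,0.004,0,0,0,0,0.9],[0.042,0.004,0,0,0,0,0.9],[0.042,0.004,0,0,0,0,0.9]])

```text
time: 11.88
tool_pos: [468.5, 317.1, 114.0]
tcp_rot: [-180.0, 0.0, 90.0]
ft_force: [0.3, 0.7, -1.3]
finger_gap: 31.2
```

jog_arm(targets=[[0,0,0.02,0,0,0,0.9],[0,0,0.04,0,0,0,0.9],[0,0,0.062,0,0,0,0.9],[0,0,0.08,0,0,0,0.9],[0,0,0.09,0,0,0,0.9]])

```text
time: 12.3
tool_pos: [467.4, 315.3, 21.6]
tcp_rot: [-179.8, 0.1, 89.9]
ft_force: [-0.1, -0.4, -0.3]
finger_gap: 31.2
```

jog_arm(targets=[[0,0,0.001,0,0,0,0.9],[0,0,0.002,0,0,0,0.9],[0,0,0.002,0,0,0,0.9],[0,0,0.002,0,0,0,0.9]])

```text
time: 12.63
tool_pos: [469.8, 317.9, 23.6]
tcp_rot: [179.9, -0.1, 90.0]
ft_force: [-0.1, -0.0, -0.5]
finger_gap: 31.2
```

jog_arm(targets=[[0,0,0.001,0,0,0,0.9],[0,0,0.002,0,0,0,0.9],[0,0,0.003,0,0,0,0.9],[0,0,0.003,0,0,0,0.9],[0,0,0.003,0,0,0,0.9]])

```text
time: 13.05
tool_pos: [469.1, 317.8, 19.6]
tcp_rot: [179.9, -0.0, 90.0]
ft_force: [-0.1, 0.2, 3.3]
finger_gap: 31.2
```

jog_arm(targets=[[0,0,0.0005,0,0,0,0.9],[0,0,0.001,0,0,0,0.9],[0,0,0.001,0,0,0,0.9]])

```text
time: 13.3
tool_pos: [469.1, 317.9, 19.5]
tcp_rot: [180.0, -0.0, 90.0]
ft_force: [-4.5, -2.2, 13.3]
finger_gap: 31.4
```

jog_arm(targets=[[0,0,-0.001,0,0,0,0.9],[0,0,-0.001,0,0,0,0.58],[0,0,-0.001,0,0,0,0.5],[0,0,-0.001,0,0,0,0.4],[0,0,-0.001,0,0,0,0.4]])

```text
time: 13.72
tool_pos: [468.4, 317.4, 18.6]
tcp_rot: [-180.0, 0.0, 90.0]
ft_force: [-0.6, 0.2, 0.6]
finger_gap: 50.9
```

jog_arm(targets=[[0,0,-0.01,0,0,0,0.4],[0,0,-0.03,0,0,0,0.4],[0,0,-0.06,0,0,0,0.35],[0,0,-0.09,0,0,0,0.3],[0,0,-0.115,0,0,0,0.3]])

```text
time: 14.13
tool_pos: [468.9, 317.7, 136.8]
tcp_rot: [179.9, -0.0, 90.0]
ft_force: [1.0, -0.2, -0.2]
finger_gap: 59.5
```

```bash
python3 snap.py side:s4;  python3 g.py 441 112 120 90;python3 -c "
from h import *
crop('s4',180,60,300,210,4,'s4c.png')"
```

```text
s4 [ 371.13488855 -642.58888515  772.30326035] [-1.34795385e+02  1.23616407e-01 -1.01756148e+01]
t 14.18 [471.7 319.3 142.8] [179.5  -0.3  90. ] gap 60.0 F [2.8 1.8 4.6]
shift [-0.2074 -0.0309  0.0216] rot [ 0.0081 -0.0045  0.0001]
```

View pics/s4c.png

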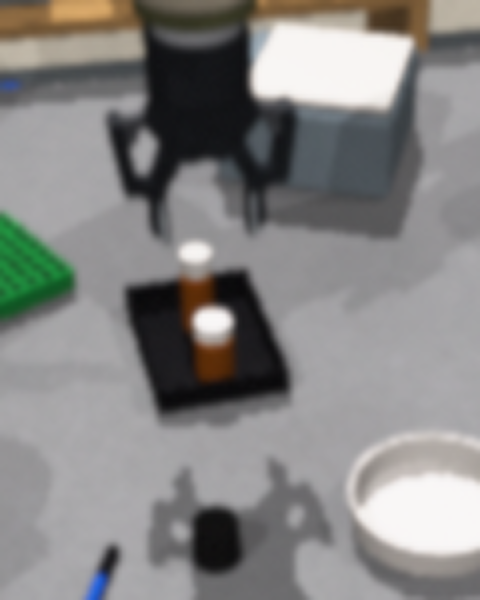

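Both vials stand upright in the tray, at (197,285) and (213,345) in the crop. Next is the bung.

jog_arm(targets=[[-0.035,-0.004,0,0,0,0,0.25],[-0.075,-0.01,0,0,0,0,0.25],[-0.115,-0.016,0,0,0,0,0.25],[-0.155,-0.022,0,0,0,0,0.25],[-0.185,-0.026,0.005,0,0,0,0.25]])

```text
time: 14.6
tool_pos: [442.5, 130.3, 130.2]
tcp_rot: [179.9, 0.0, 90.0]
ft_force: [0.9, 0.3, 0.1]
finger_gap: 64.4
```

jog_arm(targets=[[-0.015,-0.002,0.01,0,0,0,0.25],[-0.021,-0.002,0.03,0,0,0,0.25],[-0.021,-0.002,0.03,0,0,0,0.25],[-0.021,-0.002,0.03,0,0,0,0.25],[-0.021,-0.002,0.03,0,0,0,0.25]])

```text
time: 15.02
tool_pos: [441.0, 112.1, 99.9]
tcp_rot: [180.0, -0.0, 90.0]
ft_force: [0.4, -0.4, 0.5]
finger_gap: 63.9
```

```bash
python3 snap.py wrist:w5;  python3 g.py 441 112 6 90
```

```text
w5 [441.20839784 185.25563269 242.46392517] [1.63158338e+02 4.51104846e-02 1.33544610e-02]
t 15.07 [441.3 112.3 100.2] [179.9  -0.   90. ] gap 63.9 F [ 0.2  0.3 -0. ]
shift [-0.0003 -0.0005  0.0942] rot [ 0.0013 -0.0004  0.0008]
```

View pics/w5.png

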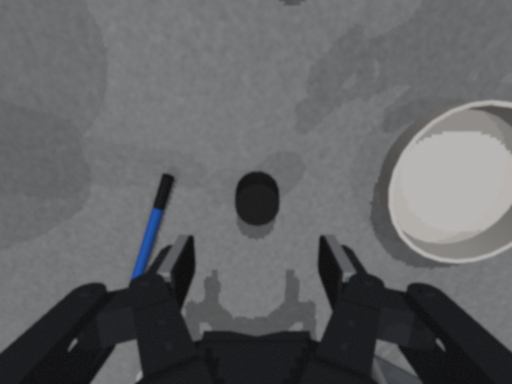

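```bash
python3 -c "
from h import *
W=load('w5');print(plane(W,257.5,203,36),plane(W,167,177,0),plane(W,140,270,0))"
```

```text
[442.05700292 113.45886575  36.        ] [3.64775678e+02 1.24421786e+02 2.84217094e-14] [331.26534987  33.9014265    0.        ]
```

jog_arm(targets=[[0,0,0.02,0,0,0,0.25],[0,0,0.045,0,0,0,0.25],[0,0,0.068,0,0,0,0.25],[0,0,0.083,0,0,0,0.25],[0,0,0.09,0,0,0,0.25]])

```text
time: 15.48
tool_pos: [439.7, 112.2, 7.6]
tcp_rot: [-179.9, 0.0, 90.1]
ft_force: [-0.2, -0.3, -0.1]
finger_gap: 64.0
```

jog_arm(targets=[[0,0,0.002,0,0,0,0.28],[0,0,0.003,0,0,0,0.3],[0,0,0.003,0,0,0,0.35],[0,0,0.003,0,0,0,0.4]])

```text
time: 15.82
tool_pos: [441.9, 111.9, 7.4]
tcp_rot: [179.9, -0.0, 90.0]
ft_force: [-0.1, 0.3, 0.2]
finger_gap: 51.2
```

jog_arm(targets=[[0.001,0,0.004,0,0,0,0.45],[0.001,0,0.005,0,0,0,0.6],[0.001,0,0.005,0,0,0,0.8],[0.001,0,0.005,0,0,0,0.9],[0.001,0,0.005,0,0,0,0.9]], newtons=35)

```text
time: 16.23
tool_pos: [441.3, 112.7, 1.8]
tcp_rot: [179.9, -0.0, 90.0]
ft_force: [-1.5, -0.2, 4.6]
finger_gap: 35.3
```

jog_arm(targets=[[0,0,0,0,0,0,0.9],[0,0,0,0,0,0,0.9]])

```text
time: 16.4
tool_pos: [441.3, 112.8, 1.8]
tcp_rot: [179.9, -0.0, 90.0]
ft_force: [-2.8, 0.2, 5.3]
finger_gap: 35.3
```

```bash
python3 g.py 604 122 75 90
```

```text
t 16.4 [441.3 112.8   1.8] [179.9  -0.   90. ] gap 35.3 F [-2.8  0.2  5.3]
shift [ 0.0093  0.1628 -0.073 ] rot [ 0.0013 -0.0004 -0.    ]
```

jog_arm(targets=[[0,0,-0.015,0,0,0,0.9],[0,0,-0.035,0,0,0,0.9],[0,0.01,-0.055,0,0,0,0.9],[0.001,0.035,-0.07,0,0,0,0.9],[0.003,0.065,-0.075,0,0,0,0.9]])

```text
time: 16.82
tool_pos: [507.2, 115.8, 78.9]
tcp_rot: [179.8, -0.0, 90.0]
ft_force: [1.0, 0.6, -0.1]
finger_gap: 35.4
```

jog_arm(targets=[[0.002,0.035,0,0,0,0,0.9],[0.004,0.065,0,0,0,0,0.9],[0.007,0.088,0,0,0,0,0.9],[0.009,0.099,0,0,0,0,0.9],[0.009,0.099,0,0,0,0,0.9]])

```text
time: 17.23
tool_pos: [606.7, 124.6, 76.0]
tcp_rot: [179.9, -0.0, 90.0]
ft_force: [0.7, 0.0, -0.8]
finger_gap: 35.4
```

jog_arm(targets=[[0,0,0,0,0,0,0.9],[0,0,0,0,0,0,0.9]])

```text
time: 17.4
tool_pos: [603.6, 124.4, 75.5]
tcp_rot: [-179.9, 0.0, 90.0]
ft_force: [0.0, -0.1, -0.5]
finger_gap: 35.0
```

```bash
python3 snap.py wrist:w6 side:s6;  python3 g.py 605 123 6 90;python3 -c "
from h import *
crop('s6',200,100,350,250,4,'s6c.png')"
```

```text
w6 [604.06516969 197.69464019 217.93865001] [1.63129496e+02 1.61596382e-01 4.90229473e-03]
s6 [ 371.13488855 -642.58888515  772.30326035] [-1.34795385e+02  1.23616407e-01 -1.01756148e+01]
t 17.5 [603.6 124.5  75.8] [-180.    0.   90.] gap 35.3 F [-0.4  0.2 -0.4]
shift [-0.0015  0.0014  0.0698] rot [-0.0009  0.0001  0.    ]
```

View pics/w6.png

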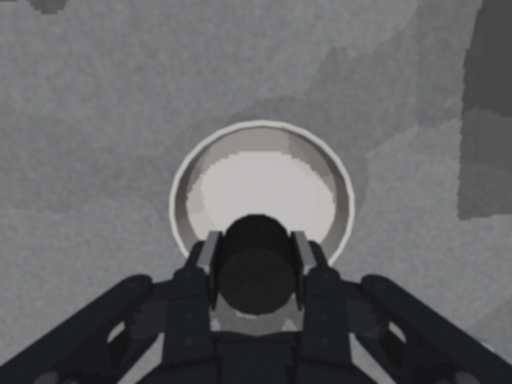

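View pics/s6c.png

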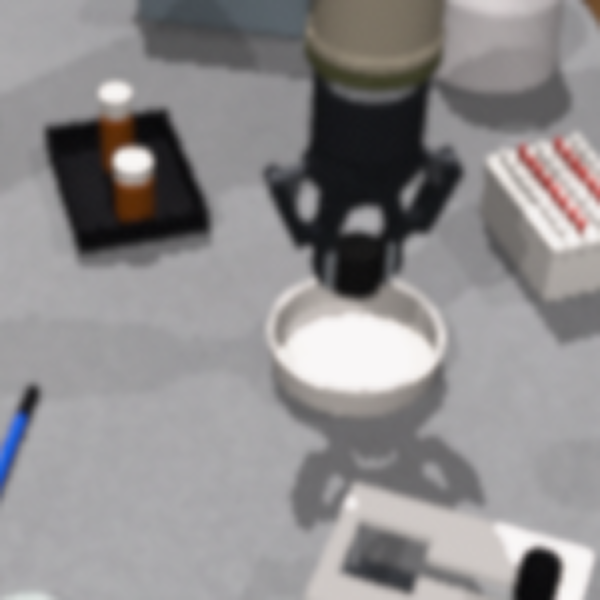

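jog_arm(targets=[[0,0.002,0.015,0,0,0,0.9],[0,0.002,0.035,0,0,0,0.9],[0,0.002,0.052,0,0,0,0.9],[0,0.002,0.062,0,0,0,0.9],[0,0.002,0.065,0,0,0,0.9]])

```text
time: 17.92
tool_pos: [604.1, 124.2, 7.7]
tcp_rot: [-179.7, 0.0, 90.0]
ft_force: [-0.1, -0.5, -0.6]
finger_gap: 35.0
```

jog_arm(targets=[[0,0,0.001,0,0,0,0.9],[0,0,0.002,0,0,0,0.9],[0,0,0.003,0,0,0,0.9],[0,0,0.003,0,0,0,0.9]])

```text
time: 18.25
tool_pos: [607.5, 124.7, 9.0]
tcp_rot: [179.9, -0.0, 90.0]
ft_force: [0.5, -0.5, -0.5]
finger_gap: 35.6
```

jog_arm(targets=[[0,0,0.001,0,0,0,0.9],[0,0,0.002,0,0,0,0.9],[0,0,0.002,0,0,0,0.9],[0,0,0.002,0,0,0,0.9]])

```text
time: 18.58
tool_pos: [606.7, 124.5, 6.1]
tcp_rot: [180.0, 0.0, 90.0]
ft_force: [0.4, 0.3, 0.1]
finger_gap: 35.3
```

```bash
python3 g.py 605 123 6 90
```

```text
t 18.58 [606.7 124.5   6.1] [180.   0.  90.] gap 35.3 F [0.4 0.3 0.1]
shift [-0.0015 -0.0017  0.0001] rot [0.0001 0.     0.    ]
```

jog_arm(targets=[[0,0,0.0005,0,0,0,0.9],[0,0,0.0005,0,0,0,0.53],[0,0,0.0005,0,0,0,0.45],[0,0,0.0005,0,0,0,0.36],[0,0,0.0005,0,0,0,0.36]])

```text
time: 19.0
tool_pos: [606.7, 124.5, 5.5]
tcp_rot: [180.0, 0.0, 90.0]
ft_force: [0.5, -1.0, -0.0]
finger_gap: 54.8
```

jog_arm(targets=[[0,0,-0.01,0,0,0,0.36],[0,0,-0.03,0,0,0,0.36],[0,0,-0.06,0,0,0,0.36],[0,0,-0.095,0,0,0,0.36],[0,0,-0.13,0,0,0,0.36]])

```text
time: 19.42
tool_pos: [606.0, 124.5, 137.0]
tcp_rot: [-179.9, 0.0, 90.0]
ft_force: [0.7, 0.5, -0.7]
finger_gap: 55.1
```

jog_arm(targets=[[0,0,-0.035,0,0,0,0.36],[-0.01,0,-0.07,0,0,0,0.36],[-0.04,0,-0.1,0,0,0,0.36],[-0.075,0,-0.11,0,0,0,0.36],[-0.11,0,-0.11,0,0,0,0.36]])

```text
time: 19.83
tool_pos: [608.7, 13.8, 252.0]
tcp_rot: [179.5, 0.0, 90.1]
ft_force: [0.9, -0.5, -0.4]
finger_gap: 54.4
```

```bash
python3 snap.py side:s7 wrist:w7;  python3 g.py 605 -120 240 90;python3 -c "
from h import *
crop('s7',200,100,350,250,4,'s7c.png')"
```

```text
s7 [ 371.13488855 -642.58888515  772.30326035] [-1.34795385e+02  1.23616407e-01 -1.01756148e+01]
w7 [607.56722753  80.80147018 391.77851375] [ 1.62892433e+02 -2.52773691e-01 -1.52527796e-01]
t 19.93 [607.2   9.7 248. ] [1.798e+02 1.000e-01 8.970e+01] gap 54.6 F [-0.7  0.  -0.4]
shift [-0.1297 -0.0017  0.0082] rot [ 0.0032  0.0022 -0.0045]
```

View pics/s7c.png

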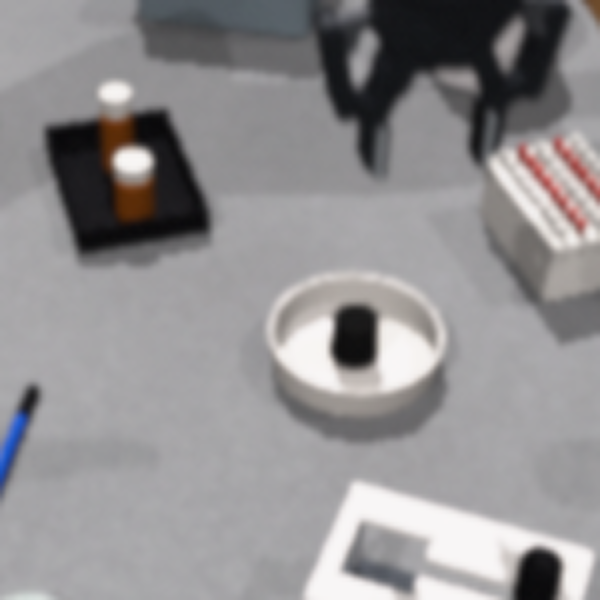

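View pics/w7.png

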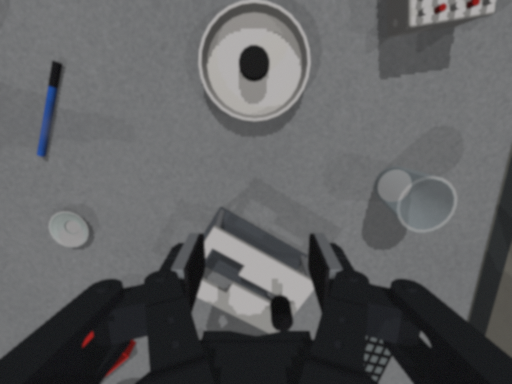

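The bung stands in the dish, at (355,335) in the crop. Now I'll look at the rack from above, with the jaws turned along the slot.

```bash
python3 g.py 650 -140 200 55.7
```

```text
t 19.93 [607.2   9.7 248. ] [1.798e+02 1.000e-01 8.970e+01] gap 54.6 F [-0.7  0.  -0.4]
shift [-0.1494  0.0433  0.0484] rot [0.0038 0.0012 0.5942]
```

jog_arm(targets=[[-0.03,0.009,0.01,0,0,0.12,0.3],[-0.06,0.017,0.02,0,0,0.24,0.3],[-0.09,0.026,0.03,0,0,0.36,0.3],[-0.12,0.035,0.04,0,0,0.48,0.3],[-0.15,0.043,0.045,0,0,0.594,0.3]])

```text
time: 20.35
tool_pos: [649.3, -136.1, 199.2]
tcp_rot: [-179.9, 0.0, 55.6]
ft_force: [0.3, -0.2, 0.6]
finger_gap: 59.7
```

jog_arm(targets=[[0,0,0,0,0,0,0.3],[0,0,0,0,0,0,0.3],[0,0,0,0,0,0,0.3],[0,0,0,0,0,0,0.3]])

```text
time: 20.68
tool_pos: [649.8, -134.1, 201.2]
tcp_rot: [180.0, -0.0, 56.1]
ft_force: [0.5, 0.2, 0.2]
finger_gap: 59.8
```

```bash
python3 snap.py wrist:w8;  python3 g.py 639 -164 140 55.7
```

```text
w8 [691.03382273 -73.4801699  343.69648641] [ 1.63140395e+02  7.55333708e-03 -3.39028625e+01]
t 20.73 [ 649.8 -134.   201.3] [180.   -0.   56.1] gap 59.9 F [-0.6  0.2 -0.2]
shift [-0.0309  0.0077  0.0613] rot [ 0.0006 -0.0005  0.0071]
```

View pics/w8.png

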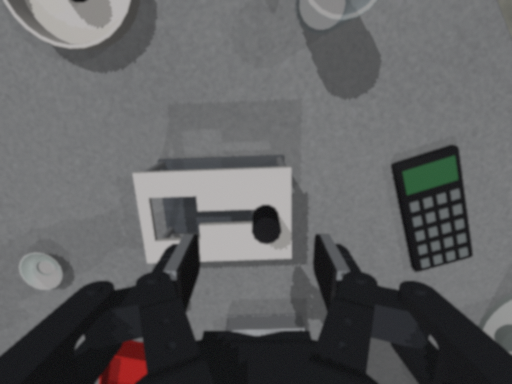

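```bash
python3 -c "
from h import *
crop('w8',120,150,310,280,4,'w8c.png')"
```

```text
(no output)
```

View pics/w8c.png

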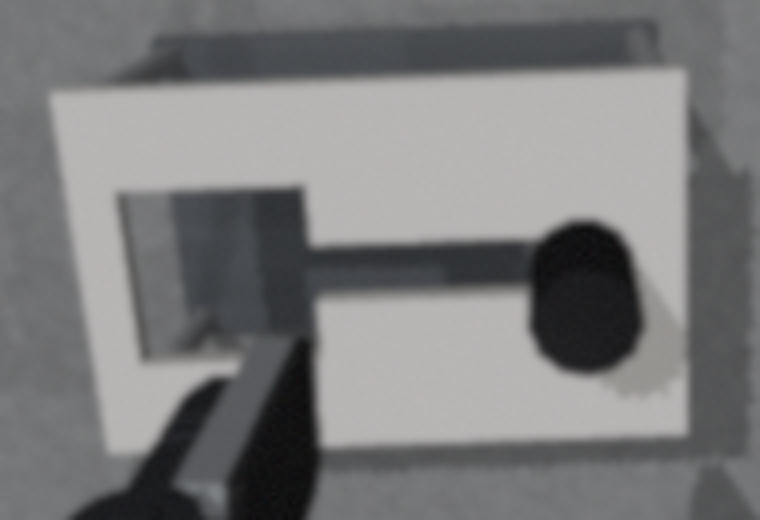

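Run:
```python
from h import *
W=load("w8")
q=lambda x,y,z=75:plane(W,120+(x+.5)/4-.5,150+(y+.5)/4-.5,z)[:2]
P=np.array([q(50,92),q(687,68),q(688,435),q(108,453)]);print(P.round(1),np.linalg.norm(P-np.roll(P,-1,0),axis=1))
c=P.mean(0)
y=(P[0]-P[1]+P[3]-P[2]);y/=np.linalg.norm(y);x=np.array([y[1],-y[0]]);print("c",c,"yaw",np.degrees(np.arctan2(y[1],y[0]))-90)
loc=lambda p:((p-c)@x,(p-c)@y)
for n,p in(("h1",q(117,193)),("h2",q(303,187)),("h3",q(140,360)),("s1",q(307,247)),("s2",q(313,294)),("s3",q(530,241)),("s4",q(530,287)),("grip",q(587,320,111))):print(n,p.round(1),np.round(loc(p),1))
a=(q(307,247)+q(313,294))/2;b=(q(530,241)+q(530,287))/2;d=a-b;print("slot ang",np.degrees(np.arctan2(d[1],d[0])))
print("wide",c+40*y,"y",y)
```

```text
[[ 558.6  -60.7]
 [ 686.4 -139.6]
 [ 635.5 -221.8]
 [ 507.7 -142.2]] [150.13812787  96.69966098 150.53418849  96.17572463]
c [ 597.02925896 -141.05941412] yaw 58.20039011164917
h1 [555.5 -88.8] [22.6 62.8]
h2 [ 593.8 -112.7] [22.4 17.7]
h3 [ 531.6 -126.3] [-21.9  63.4]
s1 [ 585.2 -125.6] [ 7.  18.2]
s2 [ 578.9 -136.3] [-5.5 17.9]
s3 [ 631.6 -154.8] [  6.5 -36.6]
s4 [ 624.7 -164.9] [ -5.6 -36.1]
grip [ 639.5 -165.9] [  1.3 -49.2]
slot ang 147.9163637536351
wide [ 563.03340772 -119.98141377] y [-0.84989628  0.52695001]
```

The wrist view shows the whole rack. The plate measures 150 by 96 and the hole and slot fit their given sizes. The tamper's grip top, at (267,230), lies at rack y = -49. I'll move above the tamper.

```bash
python3 g.py 639 -165 140 58.2
```

```text
t 20.73 [ 649.8 -134.   201.3] [180.   -0.   56.1] gap 59.9 F [-0.6  0.2 -0.2]
shift [-0.0318  0.0082  0.0613] rot [ 0.0006 -0.0005 -0.0366]
```

jog_arm(targets=[[-0.012,0.003,0.015,0,0,-0.018,0.3],[-0.025,0.006,0.035,0,0,-0.037,0.3],[-0.032,0.008,0.052,0,0,-0.037,0.3],[-0.032,0.008,0.058,0,0,-0.037,0.3],[-0.032,0.008,0.058,0,0,-0.037,0.3]])

```text
time: 21.15
tool_pos: [637.1, -165.2, 140.6]
tcp_rot: [-179.8, 0.0, 58.1]
ft_force: [-0.5, 0.7, -0.5]
finger_gap: 60.0
```

jog_arm(targets=[[0,0,0,0,0,0,0.3],[0,0,0,0,0,0,0.3],[0,0,0,0,0,0,0.3],[0,0,0,0,0,0,0.3]])

```text
time: 21.48
tool_pos: [639.3, -166.2, 144.0]
tcp_rot: [179.9, -0.0, 58.1]
ft_force: [0.2, -0.2, -0.2]
finger_gap: 60.3
```

```bash
python3 snap.py wrist:w9;  python3 g.py 639 -165 79 58.2
```

```text
w9 [ 678.1472035  -103.95870715  286.55298891] [ 1.63141626e+02 -9.31239475e-02 -3.18736195e+01]
t 21.53 [ 639.1 -166.2  143.8] [179.9  -0.   58.1] gap 60.2 F [ 0.3 -0.1 -1.1]
shift [ 0.001  -0.0009  0.0648] rot [ 0.0017 -0.0004 -0.0015]
```

View pics/w9.png

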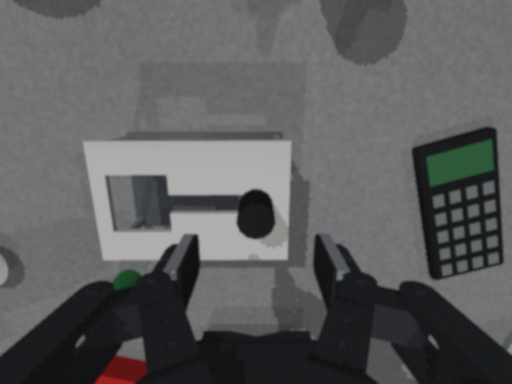

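The slot now runs horizontal in the wrist view and the grip, at (256,215), is centred between the fingers. I'll descend.

jog_arm(targets=[[0,0,0.015,0,0,0,0.3],[0,0,0.032,0,0,0,0.3],[0,0,0.047,0,0,0,0.3],[0,0,0.057,0,0,0,0.3],[0,0,0.06,0,0,0,0.3]])

```text
time: 21.95
tool_pos: [637.2, -166.0, 80.4]
tcp_rot: [-179.8, 0.0, 58.1]
ft_force: [-0.4, 0.6, -0.2]
finger_gap: 60.0
```

jog_arm(targets=[[0,0,0.001,0,0,0,0.35],[0,0,0.001,0,0,0,0.35],[0,0,0.001,0,0,0,0.4],[0,0,0.001,0,0,0,0.4]])

```text
time: 22.28
tool_pos: [639.2, -166.7, 82.9]
tcp_rot: [179.9, -0.0, 58.1]
ft_force: [0.1, 0.6, 1.0]
finger_gap: 51.4
```

```bash
python3 g.py 639 -165 79 58.2
```

```text
t 22.28 [ 639.2 -166.7   82.9] [179.9  -0.   58.1] gap 51.4 F [0.1 0.6 1. ]
shift [ 0.0014 -0.0011  0.0039] rot [ 0.002  -0.0004 -0.0019]
```

jog_arm(targets=[[0,0,0.002,0,0,0,0.5],[0,0,0.003,0,0,0,0.6],[0,0,0.003,0,0,0,0.7],[0,0,0.003,0,0,0,0.85],[0,0,0.003,0,0,0,0.95]], newtons=40)

```text
time: 22.7
tool_pos: [638.4, -166.5, 78.6]
tcp_rot: [180.0, -0.0, 58.1]
ft_force: [0.5, 1.0, 1.6]
finger_gap: 24.6
```

jog_arm(targets=[[0,0,0,0,0,0,0.95],[0,0,0,0,0,0,0.95],[0,0,0,0,0,0,0.95]])

```text
time: 22.95
tool_pos: [638.4, -166.5, 78.6]
tcp_rot: [180.0, 0.0, 58.1]
ft_force: [-0.8, -0.2, 0.7]
finger_gap: 25.0
```

```bash
python3 g.py 639 -165 79 58.2; python3 snap.py side:s10 wrist:w10; python3 -c "
from h import *
crop('s10',250,190,370,300,5,'s10c.png')"
```

```text
t 22.95 [ 638.4 -166.5   78.6] [180.    0.   58.1] gap 25.0 F [-0.8 -0.2  0.7]
shift [ 0.0016 -0.0003 -0.0004] rot [ 0.0001  0.     -0.002 ]
s10 [ 371.13488855 -642.58888515  772.30326035] [-1.34795385e+02  1.23616407e-01 -1.01756148e+01]
w10 [ 677.60339427 -104.37599398  221.09150417] [ 1.63110310e+02  2.27353645e-02 -3.19129107e+01]
```

View pics/s10c.png

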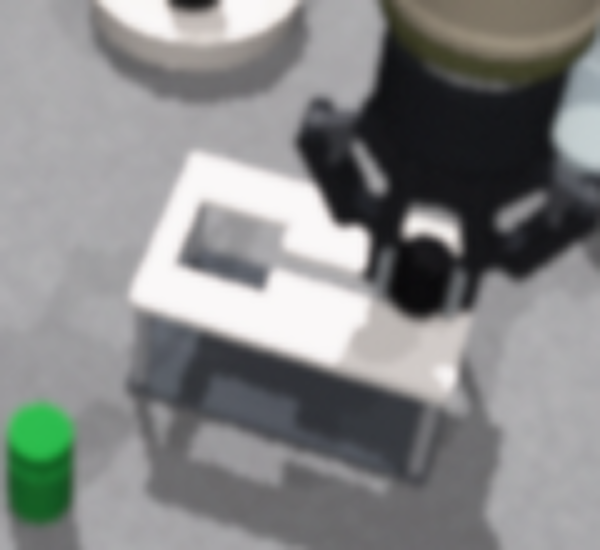

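View pics/w10.png

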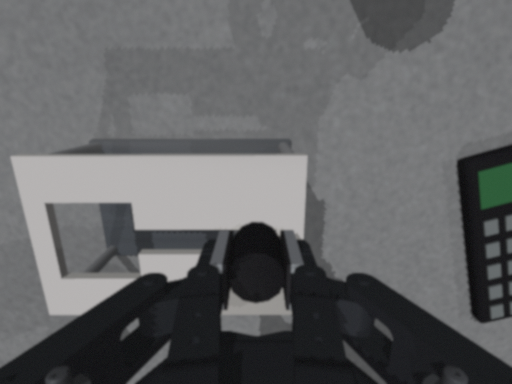

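The tamper is gripped, gap 25. I'll lift it 8 mm and slide it along the slot (tool -y).

jog_arm(targets=[[0,0,-0.003,0,0,0,0.95],[0,0,-0.006,0,0,0,0.95],[0,0,-0.008,0,0,0,0.95],[0,0,-0.008,0,0,0,0.95],[0,0,-0.008,0,0,0,0.95]])

```text
time: 23.47
tool_pos: [638.5, -166.5, 86.7]
tcp_rot: [180.0, -0.0, 58.1]
ft_force: [-0.1, 0.0, -1.7]
finger_gap: 25.1
```

jog_arm(targets=[[0,-0.005,0,0,0,0,0.95],[0,-0.012,0,0,0,0,0.95],[0,-0.02,0,0,0,0,0.95],[0,-0.025,0,0,0,0,0.95],[0,-0.025,0,0,0,0,0.95]])

```text
time: 23.88
tool_pos: [615.9, -152.3, 86.2]
tcp_rot: [-179.9, 0.0, 58.1]
ft_force: [-0.1, 0.7, -1.8]
finger_gap: 24.9
```

```bash
python3 g.py 563 -120 86 58.2; python3 snap.py side:s11 wrist:w11; python3 -c "
from h import *
crop('w11',0,130,320,330,2.4,'w11c.png')
crop('s11',250,190,370,300,5,'s11c.png')"
```

```text
t 23.88 [ 615.9 -152.3   86.2] [-179.9    0.    58.1] gap 24.9 F [-0.1  0.7 -1.8]
shift [-0.0005 -0.062   0.0003] rot [-0.0012  0.0002 -0.0015]
s11 [ 371.13488855 -642.58888515  772.30326035] [-1.34795385e+02  1.23616407e-01 -1.01756148e+01]
w11 [655.71584072 -90.61828561 228.96007159] [ 1.63105603e+02  4.98355474e-02 -3.18899420e+01]
```

View pics/w11c.png

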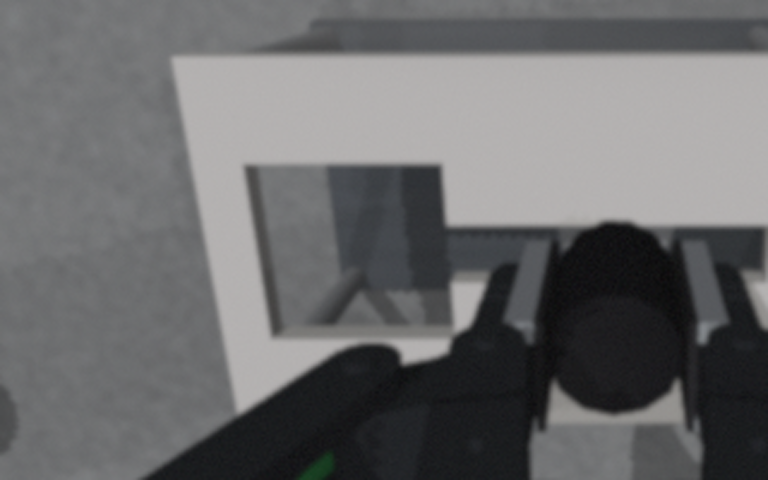

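View pics/s11c.png

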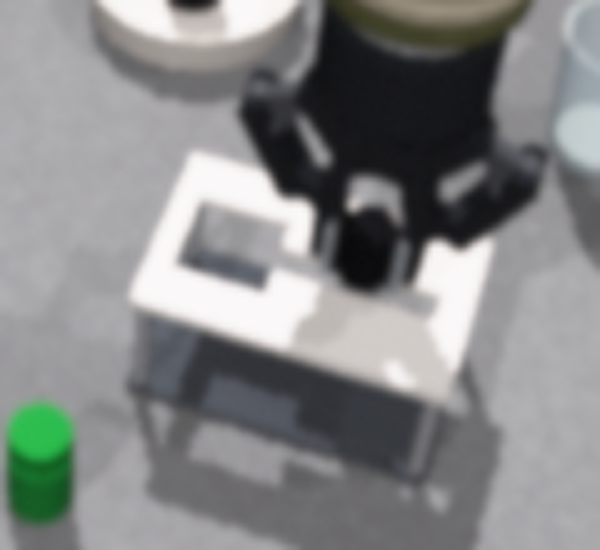

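Run:
```python
from h import *
W=load("w11")
q=lambda x,y,z=75:plane(W,0+(x+.5)/2.4-.5,130+(y+.5)/2.4-.5,z)[:2]
H=np.array([q(245,165),q(441,165),q(453,337),q(272,337)])
print(H.round(1),H.mean(0),np.linalg.norm(H-np.roll(H,-1,0),axis=1))
print("grip",q(617,352,119))
print("slot top/bot edge",q(450,228),q(455,279))
```

```text
[[ 555.8  -88.6]
 [ 594.4 -112.6]
 [ 570.2 -150.9]
 [ 531.7 -127. ]] [ 563.00987133 -119.75045293] [45.37537561 45.32065244 45.30568576 45.33185692]
grip [ 617.88933807 -151.73969313]
slot top/bot edge [ 586.86048529 -126.48433891] [ 580.00549133 -138.05944455]
```

jog_arm(targets=[[0,-0.008,0,0,0,0,0.95],[0,-0.018,0,0,0,0,0.95],[0,-0.03,0,0,0,0,0.95],[0,-0.042,0,0,0,0,0.95],[0,-0.052,0,0,0,0,0.95]])

```text
time: 24.4
tool_pos: [572.2, -125.2, 86.4]
tcp_rot: [-180.0, 0.0, 58.1]
ft_force: [-0.3, -0.6, -0.7]
finger_gap: 24.8
```

jog_arm(targets=[[0,-0.006,0,0,0,0,0.95],[0,-0.011,0,0,0,0,0.95],[0,-0.011,0,0,0,0,0.95],[0,-0.011,0,0,0,0,0.95]])

```text
time: 24.73
tool_pos: [563.9, -120.0, 86.8]
tcp_rot: [180.0, -0.0, 58.1]
ft_force: [0.2, -0.3, -1.4]
finger_gap: 24.9
```

```bash
python3 g.py 563 -120 86 58.2; python3 snap.py side:s12 wrist:w12 scene:a12; python3 -c "
from h import *
crop('w12',60,130,380,330,2.4,'w12c.png')
crop('s12',250,190,370,300,5,'s12c.png')"
```

```text
t 24.73 [ 563.9 -120.    86.8] [180.   -0.   58.1] gap 24.9 F [ 0.2 -0.3 -1.4]
shift [-0.0005 -0.0008  0.0007] rot [ 0.0006 -0.0001 -0.0019]
s12 [ 371.13488855 -642.58888515  772.30326035] [-1.34795385e+02  1.23616407e-01 -1.01756148e+01]
w12 [603.17488956 -58.02481063 229.25564887] [ 1.63116247e+02 -1.12905024e-02 -3.19152455e+01]
a12 [1582.07137181 -194.79717353  778.45541932] [-122.41642884    0.96624792   78.60512176]
```

View pics/w12c.png

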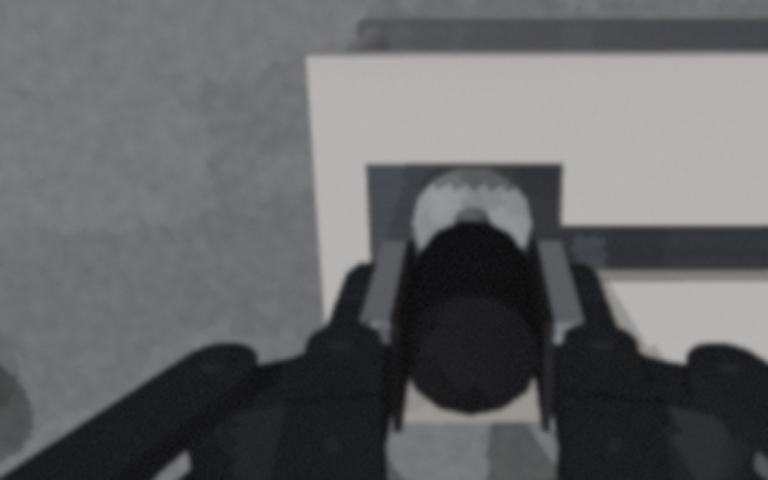

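View pics/s12c.png

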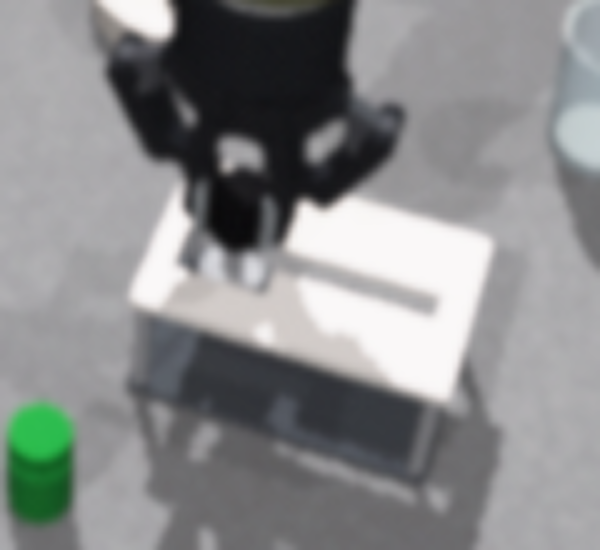

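Run:
```python
from h import *
W=load("w12")
q=lambda x,y,z=75:plane(W,60+(x+.5)/2.4-.5,130+(y+.5)/2.4-.5,z)[:2]
c=np.array([563,-119.8]);y=np.array([-.85,.527]);x=np.array([.527,.85])
for n,p in(("far57",q(472,170,57)),("left57",q(413,218,57)),("right57",q(531,218,57)),("far43",q(472,170,43)),("grip",q(471,352,119))):print(n,p.round(1),"x,y rel wide",((p-c)@x).round(1),((p-c)@y).round(1))
```

```text
far57 [ 572.4 -107.7] x,y rel wide 15.3 -1.6
left57 [ 552.1 -110.8] x,y rel wide 1.9 14.0
right57 [ 578.6 -127.4] x,y rel wide 1.8 -17.2
far43 [ 569.9 -111.7] x,y rel wide 10.5 -1.6
grip [ 565.  -119.1] x,y rel wide 1.6 -1.4
```

The foot disc shows inside the wide hole, within 2 mm of its centre. I'll lift straight up.

jog_arm(targets=[[0,-0.001,-0.002,0,0,0,0.95],[0,-0.001,-0.01,0,0,0,0.95],[0,-0.001,-0.022,0,0,0,0.95],[0,-0.001,-0.036,0,0,0,0.95],[0,-0.001,-0.05,0,0,0,0.95]])

```text
time: 25.3
tool_pos: [563.1, -119.5, 138.3]
tcp_rot: [180.0, -0.0, 58.1]
ft_force: [-0.2, -0.1, -1.3]
finger_gap: 24.9
```

jog_arm(targets=[[0,0,-0.012,0,0,0,0.95],[0,0,-0.025,0,0,0,0.95],[0,0,-0.035,0,0,0,0.95],[0,0,-0.035,0,0,0,0.95]])

```text
time: 25.63
tool_pos: [564.4, -119.9, 175.1]
tcp_rot: [179.7, -0.1, 58.1]
ft_force: [0.4, 0.5, -0.4]
finger_gap: 24.9
```

```bash
python3 g.py 514 -357 170 58.2; python3 snap.py side:s13; python3 -c "
from h import *
crop('s13',230,150,370,300,4,'s13c.png')"
```

```text
t 25.63 [ 564.4 -119.9  175.1] [ 1.797e+02 -1.000e-01  5.810e+01] gap 24.9 F [ 0.4  0.5 -0.4]
shift [-0.2279  0.0825  0.0052] rot [ 0.0046 -0.0012 -0.002 ]
s13 [ 371.13488855 -642.58888515  772.30326035] [-1.34795385e+02  1.23616407e-01 -1.01756148e+01]
```

View pics/s13c.png

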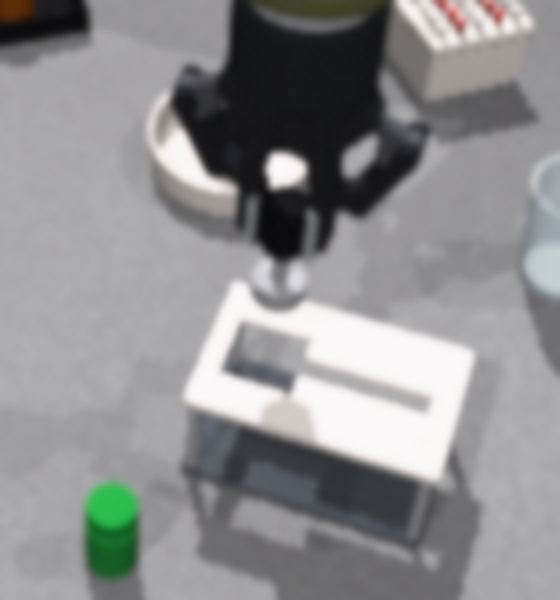

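The tamper hangs clear above the rack. I'll carry it to the tin; its sides already line up with the jaws.

jog_arm(targets=[[-0.02,0.008,0,0,0,0,0.95],[-0.055,0.02,0,0,0,0,0.95],[-0.09,0.033,0,0,0,0,0.95],[-0.125,0.045,0,0,0,0,0.95],[-0.16,0.057,0,0,0,0,0.95]])

```text
time: 26.1
tool_pos: [525.6, -286.4, 170.3]
tcp_rot: [-179.9, -0.0, 58.1]
ft_force: [0.1, 0.5, -1.8]
finger_gap: 24.8
```

jog_arm(targets=[[-0.03,0.011,0,0,0,0,0.95],[-0.052,0.02,0.01,0,0,0,0.95],[-0.064,0.024,0.02,0,0,0,0.95],[-0.067,0.025,0.03,0,0,0,0.95],[-0.067,0.025,0.04,0,0,0,0.95]])

```text
time: 26.52
tool_pos: [511.6, -355.2, 129.4]
tcp_rot: [-179.9, -0.0, 58.0]
ft_force: [0.9, 0.3, -1.7]
finger_gap: 25.0
```

jog_arm(targets=[[0,0,0,0,0,0,0.95],[0,0,0,0,0,0,0.95],[0,0,0,0,0,0,0.95]])

```text
time: 26.77
tool_pos: [513.0, -354.0, 131.6]
tcp_rot: [-180.0, -0.0, 58.2]
ft_force: [0.7, -0.6, -1.8]
finger_gap: 24.6
```

```bash
python3 g.py 514 -357 47 58.2; python3 snap.py side:s14 wrist:w14; python3 -c "
from h import *
crop('s14',210,270,350,384,5,'s14c.png')"
```

```text
t 26.77 [ 513.  -354.   131.6] [-180.    -0.    58.2] gap 24.6 F [ 0.7 -0.6 -1.8]
shift [-0.002   0.0024  0.0846] rot [-0.0003 -0.0003 -0.0003]
s14 [ 371.13488855 -642.58888515  772.30326035] [-1.34795385e+02  1.23616407e-01 -1.01756148e+01]
w14 [ 552.26172137 -292.22598869  274.68144511] [ 1.63113405e+02 -1.88050087e-02 -3.18180473e+01]
```

View pics/s14c.png

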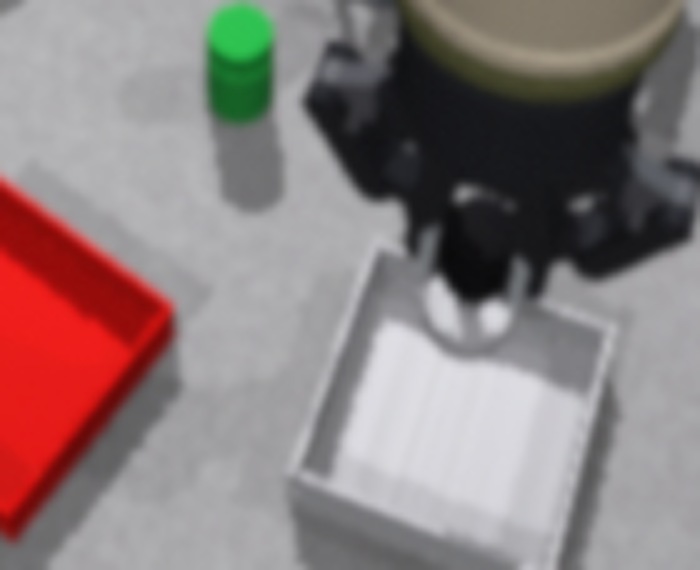

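View pics/w14.png

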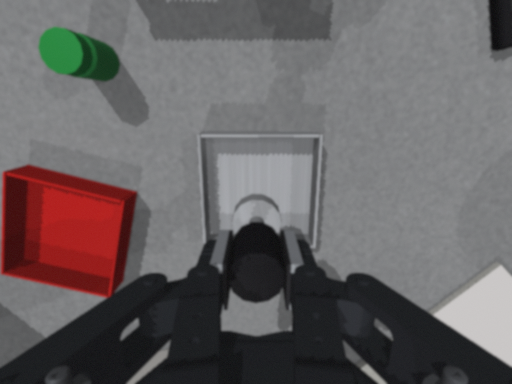

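Run:
```python
from h import *
W=load("w14")
a=plane(W,198.5,133.5,30)[:2];b=plane(W,322.5,133.5,30)[:2];print(a,b,np.linalg.norm(a-b))
d=(b-a)/np.linalg.norm(b-a);print((a+b)/2+52.5*np.array([d[1],-d[0]]))
```

```text
[ 498.90756008 -288.00845504] [ 585.95305834 -342.02088599] 102.44150264211181
[ 514.74960801 -359.62440915]
```

jog_arm(targets=[[-0.001,0.002,0.015,0,0,0,0.95],[-0.001,0.002,0.035,0,0,0,0.95],[-0.001,0.002,0.055,0,0,0,0.95],[-0.001,0.002,0.07,0,0,0,0.95],[-0.001,0.002,0.076,0,0,0,0.95]])

```text
time: 27.28
tool_pos: [512.8, -356.0, 53.4]
tcp_rot: [-179.8, -0.0, 58.1]
ft_force: [-0.8, 0.8, -1.5]
finger_gap: 24.7
```

jog_arm(targets=[[0,0,0.001,0,0,0,0.95],[0,0,0.003,0,0,0,0.95],[0,0,0.003,0,0,0,0.95],[0,0,0.003,0,0,0,0.95]])

```text
time: 27.62
tool_pos: [514.5, -358.0, 54.1]
tcp_rot: [179.9, 0.0, 58.1]
ft_force: [1.0, -0.5, -0.8]
finger_gap: 24.8
```

Centred. The foot should touch at TCP z of about 46.6, so I'll lower slowly.

jog_arm(targets=[[0,0,0.001,0,0,0,0.95],[0,0,0.003,0,0,0,0.95],[0,0,0.004,0,0,0,0.95],[0,0,0.004,0,0,0,0.95],[0,0,0.004,0,0,0,0.95]])

```text
time: 28.03
tool_pos: [513.5, -357.3, 48.4]
tcp_rot: [-180.0, -0.0, 58.1]
ft_force: [0.4, -1.0, -1.2]
finger_gap: 25.1
```

jog_arm(targets=[[0,0,0.001,0,0,0,0.95],[0,0,0.001,0,0,0,0.95],[0,0,0.002,0,0,0,0.95],[0,0,0.002,0,0,0,0.95],[0,0,0.002,0,0,0,0.95]])

```text
time: 28.45
tool_pos: [513.7, -357.5, 46.6]
tcp_rot: [180.0, 0.0, 58.1]
ft_force: [0.7, 0.2, -0.5]
finger_gap: 25.3
```

jog_arm(targets=[[0,0,0.0005,0,0,0,0.95],[0,0,0.0005,0,0,0,0.95],[0,0,0.0005,0,0,0,0.95]])

```text
time: 28.7
tool_pos: [513.8, -357.5, 46.6]
tcp_rot: [180.0, 0.0, 58.1]
ft_force: [-1.8, 1.3, 5.1]
finger_gap: 24.9
```

```bash
python3 g.py 514 -357 47 58.2; python3 snap.py side:s15; python3 -c "
from h import *
crop('s15',210,270,350,384,5,'s15c.png')"
```

```text
t 28.7 [ 513.8 -357.5   46.6] [180.    0.   58.1] gap 24.9 F [-1.8  1.3  5.1]
shift [ 0.0005 -0.0001 -0.0004] rot [ 0.0005  0.0001 -0.002 ]
s15 [ 371.13488855 -642.58888515  772.30326035] [-1.34795385e+02  1.23616407e-01 -1.01756148e+01]
```

View pics/s15c.png

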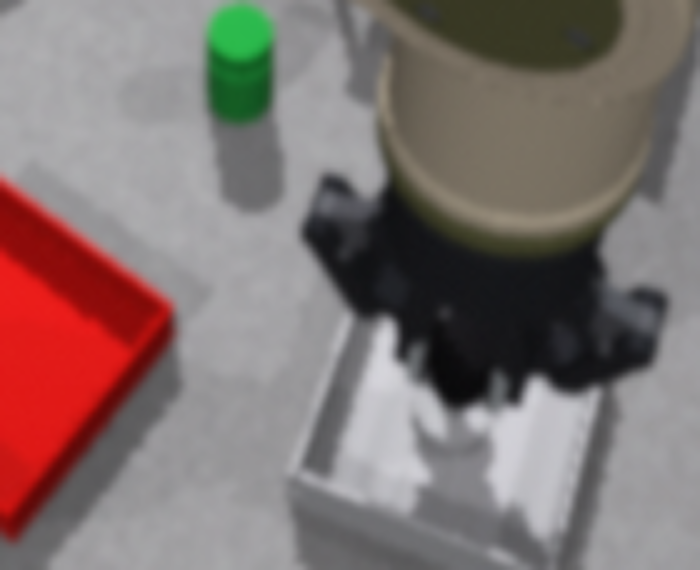

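The foot is on the tin floor (5 N). I'll release, opening gently, and withdraw.

jog_arm(targets=[[0,0,-0.0005,0,0,0,0.66],[0,0,-0.0005,0,0,0,0.6],[0,0,-0.0005,0,0,0,0.5],[0,0,-0.0005,0,0,0,0.4],[0,0,-0.0005,0,0,0,0.35]])

```text
time: 29.17
tool_pos: [513.5, -357.3, 46.3]
tcp_rot: [-180.0, -0.0, 58.1]
ft_force: [-0.7, 0.4, -0.2]
finger_gap: 55.4
```

jog_arm(targets=[[0,0,-0.008,0,0,0,0.35],[0,0,-0.025,0,0,0,0.35],[0,0,-0.05,0,0,0,0.35],[0,0,-0.085,0,0,0,0.35],[0,0,-0.12,0,0,0,0.35]])

```text
time: 29.58
tool_pos: [512.9, -356.7, 167.3]
tcp_rot: [-179.9, -0.0, 58.1]
ft_force: [0.3, -0.2, 1.0]
finger_gap: 55.8
```

jog_arm(targets=[[0,0,-0.03,0,0,0,0.35],[0.03,0,-0.06,0,0,0,0.35],[0.06,0,-0.07,0,0,0,0.35],[0.08,0,-0.07,0,0,0,0.35],[0.08,0,-0.07,0,0,0,0.35]])

```text
time: 30.0
tool_pos: [558.6, -286.5, 239.3]
tcp_rot: [179.8, -0.1, 58.3]
ft_force: [-0.5, -0.2, 0.1]
finger_gap: 55.5
```

jog_arm(targets=[[0,0,0,0,0,0,0.35],[0,0,0,0,0,0,0.35],[0,0,0,0,0,0,0.35]])

```text
time: 30.25
tool_pos: [555.1, -290.1, 236.0]
tcp_rot: [-179.9, 0.0, 58.0]
ft_force: [-0.1, 0.0, 0.0]
finger_gap: 55.5
```

```bash
python3 snap.py side:s16 scene:a16 wrist:w16; python3 g.py 514 -357 47 58.2; python3 -c "
from h import *
crop('s16',160,100,360,384,2.1,'s16c.png');crop('a16',90,150,400,270,2.5,'a16c.png')"
```

```text
s16 [ 371.13488855 -642.58888515  772.30326035] [-1.34795385e+02  1.23616407e-01 -1.01756148e+01]
a16 [1582.07137181 -194.79717353  778.45541932] [-122.41642884    0.96624792   78.60512176]
w16 [ 594.5516311  -228.22691564  378.45041518] [ 1.63097860e+02  8.54260925e-02 -3.19868293e+01]
t 30.4 [ 555.2 -290.2  236. ] [-179.9    0.    58. ] gap 55.3 F [0.6 0.3 0.2]
shift [-0.0785  0.0006  0.189 ] rot [-0.0009  0.0002 -0.0032]
```

View pics/s16c.png

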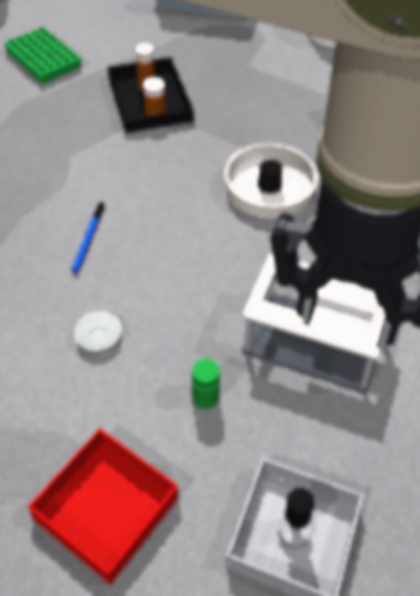

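View pics/a16c.png

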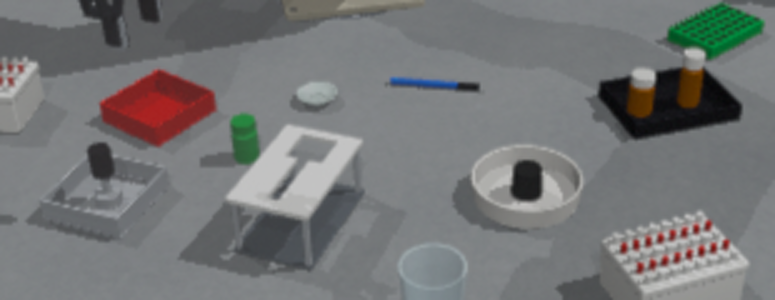

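View pics/w16.png

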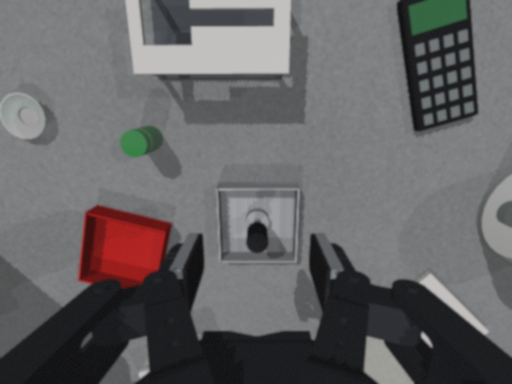

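Run:
```python
from h import *
for n,x0,y0,k in(("a16",90,150,2.5),("s16",160,100,2.1)):
    s=load(n)
    for p in((514,-358,79),(514,-358,17)): print(n,((proj(s,p)-[x0,y0])*k).round(0))
from bench import r
r.hand_in()
```

```text
a16 [ 95. 149.]
a16 [104. 192.]
s16 [301. 500.]
s16 [296. 528.]
the job is handed in; nothing more can be done
```

The job is done and handed in at about 30 s of the 109 s allowed.

- **Vials:** I carried the tall vial and then the short one to the black tray. Both stand upright on its floor in the last side and scene views.
- **Bung:** It stands on its broad end, about in the middle of the white dish.
- **Tamper:** I gripped it in the rack and lifted it 8 mm. I slid it along the slot to the wide end, raised it there without touching the edges, and stood it on its foot in the steel tin. An upright axis projected at its place agreed with both views to about 5 px in the enlarged crops (about 2 camera pixels).

At hand-in the gripper was open, about 190 mm above the grasp height and clear of everything, with the wrist force near zero. The largest contact force I read was about 14 N, when setting the short vial down.

No check failed. The only disagreement was that some camera measurements differed by 2–4 mm between views, which was within the clearances.

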